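# Load a paddle blank into the desktop engraver and lock the collar

### The job

Pull the dark wooden paddle out of the caddy and lay it flat on the green mat; let go, take it again by its handle, and slide it head first under the engraver's portal, flat on the bed, until it is fully home against the back stop. Then swing the blue lever of the lock collar until it stops at the red locked mark, leaving the paddle home and released. Do not knock over or push aside the pen stand, mug, bottle or paint pot.

Things in the scene. Friction and masses are not known exactly. Their poses are not given: they have to be found in the camera images.
- paddle: Dark wooden paddle blank, flat, 190 mm long, 16 mm thick, 60-130 g: head 95 x 60 mm, straight handle 95 x 22 mm. Origin: underside, centre line, at the shoulder where head meets handle (mid-length). +x points to the head's end (head x 0..95, handle x -95..0 mm), +z up. Starts flat on the table, handle in the caddy's slot, head out in front.
- caddy: Fixed plywood block with a low slot; pot of pencils on top, 172 mm tall in all. Origin on the table; +x is the way the slot opens. Block: x -111..-14 mm, y -45..45 mm, top at 48 mm. The slot (40 mm wide, 28 mm high, floor is the table) holds the paddle's handle under the block: pull the paddle straight out along +x about 85 mm before lifting.
- mat: Green cutting mat, fixed, 240 x 240 x 4 mm. Origin: centre of its underside on the table, axes along its sides.
- home (a point): Point on the engraver's grey bed, 30 mm above the table, where the paddle's origin lies when fully home; the paddle's axes then match this point's. +x points into the machine, -x out of its open mouth. The bed carries the head from x -10 mm on; the handle hangs free over the front. In front are the collar ring (to x -28 mm, 26 mm tall), the foot (to x -40 mm, 8 mm tall), then bare table.
- portal (a point): Middle of the mouth of the engraver's white portal, at bed height, 30 mm along +x from point home; same axes. From here the portal covers x 0..75 mm; its walls are 68 mm apart (84 mm outside), its underside is 32 mm above the bed, the orange motor block on it reaches 136 mm above the table. Flared guides stand before it at x -15..0 mm. The back stop for the head's end is at x 65 mm.
- axis (a point): The vertical axis of the lock collar, at bed height (60 mm along +x from point home); same axes as point home. The collar is a metal ring of 88 mm radius round the bed, on a round foot of 100 mm radius. A tongue of the foot, 44 mm wide, 6 mm high, reaches 180 mm from the axis under the lever's locked place and bears the red stripe.
- collar (a joint): Lock collar angle, rad: 0 open, 1.45 at its stop = locked mark (lever's white line over the red stripe). Grows counter-clockwise from above. Starts below 0.35; stays where left; friction about 0.15 Nm. Its blue lug swings in behind the head's shoulder, beside the handle, its finger 4 mm above the head; it clears the paddle only if that is home.
- lever_grip (a point): Grip point of the collar's blue lever: a radial bar 14 mm wide, 16 to 42 mm above the table, from 84 to 150 mm from the collar's axis. The point is mid-width, 125 mm from the axis, 34 mm above the table, and turns with the collar; the bar's direction is from point axis to this point.
- pen_stand: Bystander on the mat, loose: red disc 72 mm across with a wire bracket, 68 mm tall. Origin: centre of its underside.
- mug: Bystander, loose: white mug 80 mm across, 90 mm tall, handle on its +y side (reaching about 75 mm from the centre). Origin: centre of its underside.
- bottle: Bystander, loose: clear bottle with blue cap, 66 mm across, 190 mm tall. Origin: centre of its underside.
- paint_pot: Bystander, loose: yellow paint jar with white lid, 56 mm across, 70 mm tall, standing ahead of the paddle's head. Origin: centre of its underside.

How it is judged:
By the outcome, as a careful person would: the job done as asked, in the order asked, and still so for the second after the job is handed in, with the robot touching nothing.
It also fails if it takes over 69 s, if anything falls off the work surface, if the arm or the gripper's body presses on something with over 40 N, if the wrist force passes 120 N, or if a joint passes its speed limit or range.

### The arm

A 6-joint arm with a two-finger parallel gripper is mounted at the origin on the work surface. World frame = base frame: x ahead of the robot, y to its left, z up, the work surface at z = 0. Lengths are in mm, angles in rad, forces in N, time in s.
With the tool pointing down it reaches from about 350 to 875 mm from the base axis. Payload 4.2 kg.
Tool frame: the origin (TCP) lies midway between the tips of the shut fingers; the grasp point (between the pads) lies 19 mm behind it (tcp_to_grasp is the distance from the TCP to the grasp point, in mm); x points along the fingers, y is the direction in which the jaws open and shut, and the axes are right-handed (so a half turn about x gives the same grasp; the last joint's range is limited). The gripper opens to 85 mm and grips with 20 to 120 N. Pads are 22 mm wide; open, the fingers measure 114 mm over their backs; the gripper's body (76 mm by 85 mm) begins 54 mm behind the grasp point. The pads swing forward as they close: fully open they stand 13 mm farther back than shut.
Start: joints at [-1.047, 0.385, 0.008, 0, -1.194, -0.259], TCP at [163.589, -603.19, 208.712] pointing down, gripper open.
Joint ranges: [-3.14, 3.14], [-1.21, 2.06], [-1.07, 1.41], [-3.16, 2.05], [-2.99, -0.16], [-3.1, 3.1]. Speed limits (rad/s): [2.79, 2.79, 3.14, 3.14, 3.14, 3.14].

### API

Orientations are given as a rotation vector (axis times angle).
In Python, from cell import * gives the robot as it stands.
- The arm moves only by the tool step_arm, never from a script. Its argument "series" is a list of rows, each an object of numbers: "ax", "ay", "az": the turn, a rotation vector about the tool's x, y, z in degrees; "tx", "ty", "tz": the shift along the tool's x, y, z in mm; "gripper": the opening, from 0 (shut) to 1 (fully open). In form: [{"ax": .., "ay": .., "az": .., "tx": .., "ty": .., "tz": .., "gripper": ..}, ...]. A call has exactly 10 rows; each row shifts and turns the commanded pose from where the row before left it, along the tool's axes as they then stand; what a row does not reach is not made up. A row lasts 1/8 s, in which the tool goes at most 62.5 mm and 10.7 degrees, less where a joint would pass 70% of its speed; a pose out of reach is approached as far as the arm can. A call with a gripper value outside its range is refused whole. The fingers move at their own pace and stop on an object; "force" is the grip in N (left out, the last holds). Time passes only in rows, so rows that do not move let the fingers close, or fill a call up. It gives the time, the measured TCP pose, the force and the opening at its end, in the units of the state.
- read_state(): the state, without advancing time (a new reading comes with each control period).
- camera(name): name is "scene" or "side" or "wrist"; returns a dict with "pixels" (480x640x3 uint8, red, green, blue), "fx", "fy", "cx", "cy" (pixels), "R" (3x3) and "t" (3): a world point X has camera coordinates R X + t; the wrist camera has in their place "T_tool_cam" (4x4, takes a point from camera to tool coordinates, whose origin is the TCP and whose axes are the tool frame's). Camera axes: x right, y down, z forward; pixel columns grow to the right and rows downward; lengths in mm; the calibration is good to about 2 mm. A picture is of the moment at which its call begins: read the wrist's pose just before it. There is no depth.
- hand_in(): hands the job in, once; it reports no verdict.
The state is a dict: "clock": time; "joint_positions": joint angles; "dq": joint speeds; "joint_torque": joint torques, N m; "eef_pos": TCP position; "eef_rot": TCP orientation; "wrist_force": force on the tool from outside, world axes, zero at the start; "moment": the same for the moment, N m; "width": finger opening in mm.
Only numpy, scipy, OpenCV 4.12 (cv2) and the standard library are available. Lean on these libraries where they do the work, as an engineer would, in place of code of your own. Each camera call takes 0.05 s, during which the arm holds its last target.

## Working session

There is one attempt and no reset: what is moved stays moved. The work goes in short steps, Python scripts to look and compute and a tool call to move; the robot and the scene stay as the last step left them, time stands still between calls to the robot, and variables do not carry over. Pictures are saved under pics/ and viewed, and the job is handed in when it is done.

Besides the shell and the picture viewer there is one more tool, called after ">>>" as name([rows], argument=value, ...), one row to a line, values as JSON. step_arm: Moves the arm, as the interface text tells. Its arguments: {"type":"object","properties":{"series":{"type":"array"},"force":{"type":"number"}},"required":["series"]}

```bash
ls; mkdir -p pics
cat > h.py <<'E'
from cell import *
import numpy as np, cv2
from scipy.spatial.transform import Rotation as Rn
def shot(name,fn):
    s=read_state(); c=camera(name); cv2.imwrite('pics/'+fn+'.png',cv2.cvtColor(np.asarray(c['pixels']),cv2.COLOR_RGB2BGR))
    if 'R' in c: R=np.array(c['R']);t=np.array(c['t'])
    else:
        T=np.array(c['T_tool_cam']);W=np.eye(4);W[:3,:3]=Rn.from_rotvec(s['eef_rot']).as_matrix();W[:3,3]=s['eef_pos'];W=W@T
        R=W[:3,:3].T;t=-R@W[:3,3]
    k=np.array([c['fx'],c['fy'],c['cx'],c['cy']])
    np.savez('pics/'+fn+'.npz',R=R,t=t,k=k); return np.asarray(c['pixels'])
def cal(fn):
    d=np.load('pics/'+fn+'.npz');return d['R'],d['t'],d['k']
def ray(fn,u,v,z):
    R,t,k=cal(fn);d=R.T@np.array([(u-k[2])/k[0],(v-k[3])/k[1],1]);o=-R.T@t
    return (o+d*(z-o[2])/d[2])
def proj(fn,X):
    R,t,k=cal(fn);p=R@np.array(X,float)+t;return k[0]*p[0]/p[2]+k[2],k[1]*p[1]/p[2]+k[3]
E
python3 - <<'E'
from h import *
print(read_state())
for n in ['scene','side','wrist']: shot(n,n+'0')
for n in ['scene','side']:
    R,t,k=cal(n+'0');print(n,-R.T@t,R[2],k)
E
```

```text
pics
{'clock': 0.0, 'joint_positions': array([-1.04740412e+00,  3.85587304e-01,  6.63624899e-03, -5.14541691e-04,
       -1.19405859e+00, -2.58592780e-01]), 'dq': array([ 0.00087094,  0.00059502,  0.00020055, -0.00076302, -0.00140309,
       -0.00164774]), 'joint_torque': array([ 1.70735329e-03, -3.92288733e+01,  1.88400882e+01,  4.18613702e+00,
       -4.66529615e-03,  9.03288793e-06]), 'eef_pos': array([ 163.41545872, -602.58670046,  207.60489199]), 'eef_rot': array([-0.20597112,  1.56119847,  0.2094803 ]), 'wrist_force': array([0.27125124, 0.16993398, 0.15524431]), 'moment': array([ 0.00971733, -0.0425573 , -0.01217472]), 'width': 85.34863231552353}
scene [ 972.20171619 -426.18697809  726.66264993] [-0.43341201  0.50693575 -0.74509743] [512.57147808 512.57147808 313.336996   237.94292268]
side [298.29284292 791.50610498 948.12469784] [ 0.23804313 -0.63122889 -0.73816364] [620.00023024 620.00023024 323.95961942 235.45741045]
```

View pics/scene0.png

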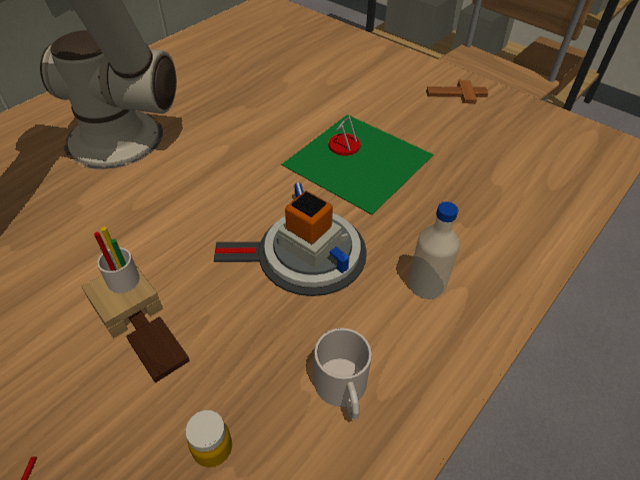

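View pics/side0.png

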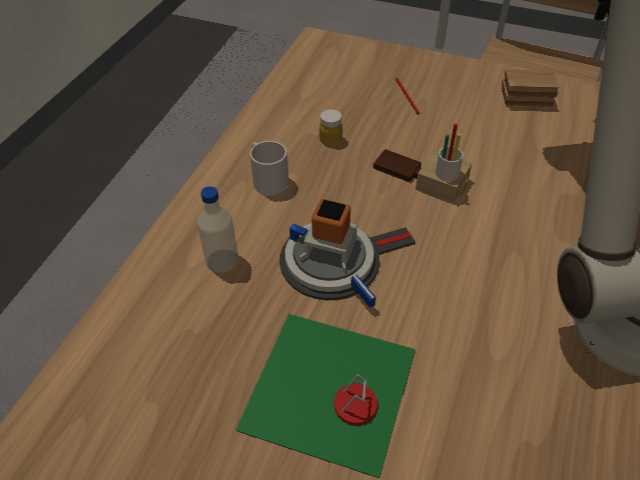

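View pics/wrist0.png

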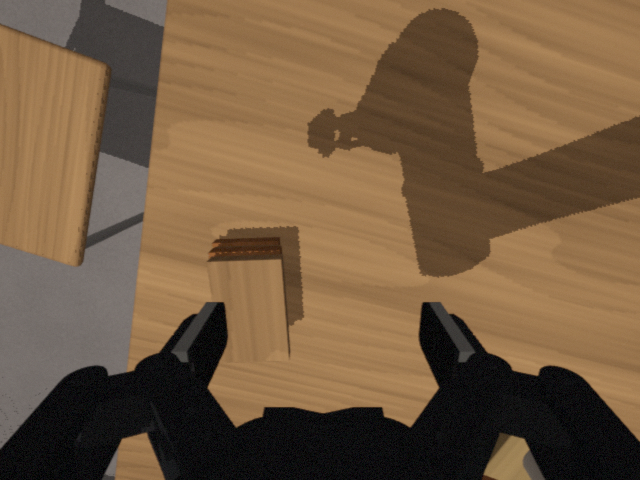

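The scene view shows the paddle head at (157,348), the caddy at (122,295), the collar near (313,250), the lever at (298,190) and the mat around (358,165). I'll measure them next.

Run:
```python
from h import *
a=cv2.imread('pics/scene0.png');b=cv2.imread('pics/side0.png')
cv2.imwrite('pics/z1.png',cv2.resize(a[170:310,200:380],None,fx=4.2,fy=4.2,interpolation=cv2.INTER_CUBIC))
cv2.imwrite('pics/z2.png',cv2.resize(b[190:310,265:425],None,fx=4.8,fy=4.8,interpolation=cv2.INTER_CUBIC))
def blobs(fn,name,lo,hi,minA=25):
    im=cv2.imread('pics/%s.png'%fn);h=cv2.cvtColor(im,cv2.COLOR_BGR2HSV);m=cv2.inRange(h,lo,hi)
    n,l,s,c=cv2.connectedComponentsWithStats(m)
    for i in range(1,n):
        if s[i,4]>minA:
            cn,_=cv2.findContours((l==i).astype(np.uint8),cv2.RETR_EXTERNAL,cv2.CHAIN_APPROX_NONE)
            r=cv2.approxPolyDP(cn[0],4,True)[:,0].tolist()
            print(fn,name,s[i,4],c[i].round(1),s[i,:4],r)
for f in ['scene0','side0']:
    blobs(f,'blue',(105,150,60),(130,255,255),15)
    blobs(f,'green',(55,120,40),(85,255,255),300)
    blobs(f,'dark',(0,100,10),(12,255,95),200)
    blobs(f,'red',(0,200,120),(5,255,255),40)
    blobs(f,'orange',(6,200,120),(14,255,255),100)
```

```text
scene0 blue 24 [296.4 189.4] [295 184   4  12] [[295, 184], [297, 195]]
scene0 blue 299 [447.5 211.4] [438 202  20  20] [[439, 204], [440, 218], [454, 219], [457, 208]]
scene0 blue 241 [340.3 258.4] [330 247  19  26] [[335, 247], [330, 253], [340, 261], [342, 272], [348, 257]]
scene0 green 6868 [359.7 165.3] [282 115 151  99] [[282, 164], [372, 213], [432, 154], [350, 116], [361, 146], [353, 155], [338, 156], [327, 141], [342, 132], [335, 128], [346, 115]]
scene0 dark 2135 [155.6 346. ] [127 311  62  71] [[140, 311], [129, 317], [136, 330], [127, 338], [156, 381], [188, 360], [158, 318], [148, 323]]
scene0 red 285 [344.6 144.7] [329 134  31  19] [[329, 141], [340, 152], [359, 146], [349, 134], [350, 151], [332, 141], [337, 134]]
scene0 red 74 [341.2 139.7] [335 134  12  12] [[339, 135], [335, 140], [346, 145]]
scene0 red 202 [235.1 250. ] [215 248  41   5] [[215, 249], [255, 251]]
scene0 red 69 [ 27.6 468.1] [ 22 457  12  23] [[33, 457], [22, 479]]
scene0 orange 322 [309.5 213. ] [286 201  46  24] [[286, 209], [312, 224], [331, 205], [312, 217], [292, 207], [292, 201]]
side0 blue 140 [208.8 192.2] [202 187  15  11] [[202, 190], [204, 197], [216, 194], [212, 187]]
side0 blue 96 [298.1 228.6] [290 224  17  10] [[290, 228], [306, 230], [295, 224]]
side0 blue 80 [361.5 288.9] [352 277  21  24] [[352, 277], [371, 300]]
side0 green 16594 [326.8 393.5] [237 315 177 162] [[288, 315], [237, 430], [379, 476], [413, 349]]
side0 dark 875 [397.2 164.9] [374 150  47  32] [[374, 162], [374, 168], [409, 181], [420, 163], [388, 150]]
side0 dark 653 [330.6 230.1] [312 209  38  35] [[349, 209], [341, 226], [312, 220], [313, 236], [341, 243]]
```

View pics/z1.png

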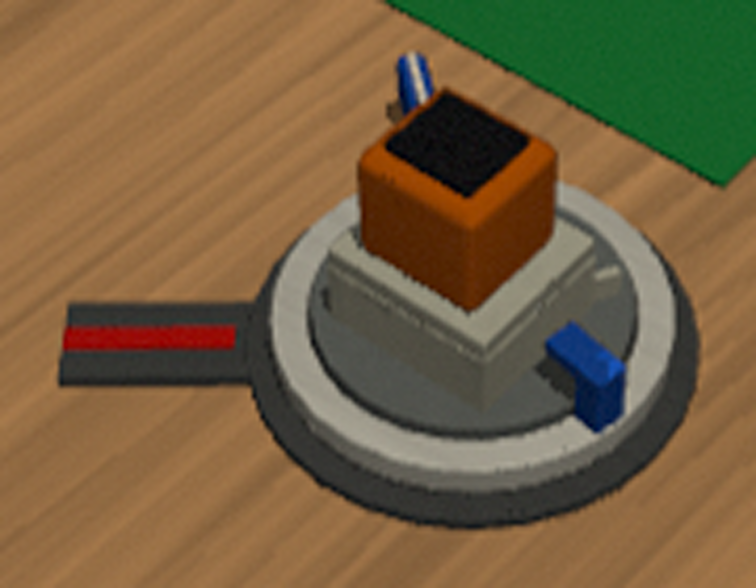

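View pics/z2.png

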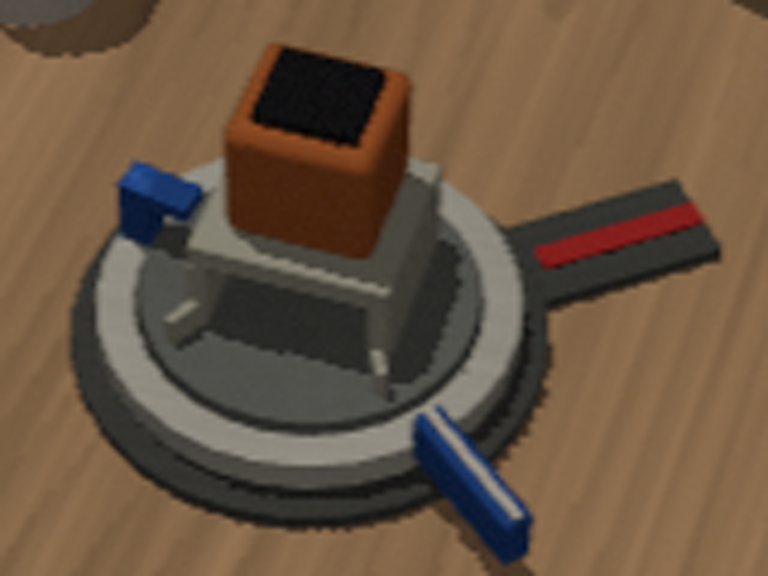

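```bash
cat >> h.py <<'E'
def tri(obs):
    A=np.zeros((3,3));b=np.zeros(3);L=[]
    for fn,u,v in obs:
        R,t,k=cal(fn);d=R.T@np.array([(u-k[2])/k[0],(v-k[3])/k[1],1]);d/=np.linalg.norm(d);o=-R.T@t
        P=np.eye(3)-np.outer(d,d);A+=P;b+=P@o;L.append((o,P))
    x=np.linalg.solve(A,b);return x,[round(float(np.linalg.norm(P@(x-o))),1) for o,P in L]
def circ(P,r):
    from scipy.optimize import least_squares
    P=np.array(P)[:,:2];s=least_squares(lambda c:np.hypot(*(P-c).T)-r,P.mean(0));return s.x,np.abs(s.fun).max()
E
python3 - <<'E'
from h import *
np.set_printoptions(precision=1,suppress=True)
z1=lambda x,y:('scene0',(x+.5)/4.2+199.5,(y+.5)/4.2+169.5)
z2=lambda x,y:('side0',(x+.5)/4.8+264.5,(y+.5)/4.8+189.5)
for nm,z,pts in [('sc',z1,[(270,330),(475,472),(675,325),(300,245),(340,430),(620,425)]),('si',z2,[(97,290),(300,465),(523,300),(170,410),(460,408),(510,240)])]:
    print(nm,'ring',circ([ray(*z(*p),26) for p in pts],88))
for nm,z,pts in [('sc',z1,[(250,385),(470,525),(695,370),(330,480),(610,480)]),('si',z2,[(72,310),(320,525),(549,345),(150,455)])]:
    print(nm,'foot',circ([ray(*z(*p),8) for p in pts],100))
print('roofR',tri([z1(593,238),z2(190,245)]));print('roofL',tri([z1(330,245),z2(440,170)]))
print('roof front edge', [ray(*z2(*p),70) for p in [(190,245),(390,290),(440,170)]])
print('roof scene', [ray(*z1(*p),70) for p in [(330,245),(487,350),(593,238)]])
print('motor top',[ray(*z1(*p),136) for p in [(360,160),(470,222),(556,155),(445,90)]])
print('motor top',[ray(*z2(*p),136) for p in [(270,48),(408,75),(375,155),(228,130)]])
print('stripe',[ray(*z1(*p),6) for p in [(65,338),(235,337)]],[ray(*z2(*p),6) for p in [(540,255),(700,215)]])
print('lever line',[ray(*z2(*p),42) for p in [(432,408),(520,515)]],ray(*z1(414,60),42))
print('lug',tri([z1(575,330),z2(200,195)]))
for f,c in [('scene0',[[282,164],[372,213],[432.5,154],[350,114.5]]),('side0',[[288,315],[237,430.5],[379.5,476],[413.5,349]])]:
    print('mat',[ray(f,*p,4)[:2] for p in c], ray(f,*np.mean(c,0),4))
print('pad sc',[ray('scene0',*p,16)[:2] for p in [(127,336),(156,380),(188,360),(158,318)]],'handle',[ray('scene0',*p,16)[:2] for p in [(136,330),(148,323)]])
print('pad si',[ray('side0',*p,16)[:2] for p in [(374,162),(388,150.5),(420.5,163),(409,175)]])
E
python3 - <<'E'
from h import *
a=cv2.imread('pics/scene0.png');b=cv2.imread('pics/side0.png')
cv2.imwrite('pics/z3.png',cv2.resize(a[220:390,70:200],None,fx=3.5,fy=3.5,interpolation=cv2.INTER_CUBIC))
cv2.imwrite('pics/z4.png',cv2.resize(b[110:210,365:480],None,fx=6,fy=6,interpolation=cv2.INTER_CUBIC))
E
```

```text
sc ring (array([571.9,  40.3]), np.float64(1.8709061810823613))
si ring (array([572.5,  35.1]), np.float64(3.4807014810844663))
sc foot (array([569.9,  39.7]), np.float64(2.5406032155789546))
si foot (array([570. ,  37.7]), np.float64(4.6837891864004035))
roofR (array([610.8,  69.8,  74.2]), [0.2, 0.2])
roofL (array([531. ,  -4.2,  73.3]), [0.2, 0.2])
roof front edge [array([612.1,  66.2,  70. ]), array([530. ,  61.1,  70. ]), array([532.,  -7.,  70.])]
roof scene [array([528.6,  -2.1,  70. ]), array([615.1,  -2.5,  70. ]), array([608.6,  73.1,  70. ])]
motor top [array([550.9,  -4.3, 136. ]), array([604.9,  -1.3, 136. ]), array([606.5,  48. , 136. ]), array([549.4,  47.3, 136. ])]
motor top [array([597.4,  13.8, 136. ]), array([542.1,   9.3, 136. ]), array([539.9,  54.1, 136. ]), array([596.7,  61. , 136. ])]
stripe [array([436. , -77.8,   6. ]), array([491.9, -28.4,   6. ])] [array([493.6, -32.8,   6. ]), array([436. , -78.6,   6. ])]
lever line [array([502. ,  89.8,  42. ]), array([454.3, 127.4,  42. ])] [457.5 128.5  42. ]
lug (array([625.7,  33.7,  60.1]), [4.5, 4.5])
mat [array([359.6, 183.8]), array([596., 192.]), array([587.7, 428.8]), array([357. , 426.2])] [480.4 301.2   4. ]
mat [array([595.5, 193.6]), array([585.6, 429.3]), array([350.1, 419.7]), array([359.5, 183.9])] [469.5 315.1   4. ]
pad sc [array([ 472.6, -294.7]), array([ 567.9, -311.3]), array([ 578.2, -258.7]), array([ 482.5, -241.5])] handle [array([ 474.2, -278.7]), array([ 478. , -258.1])]
pad si [array([ 571.1, -258. ]), array([ 552.6, -308.2]), array([ 470.7, -291.3]), array([ 484.6, -242.9])]
```

View pics/z3.png

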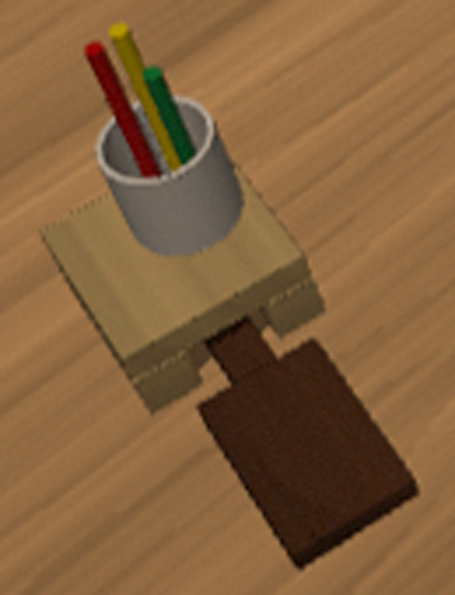

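View pics/z4.png

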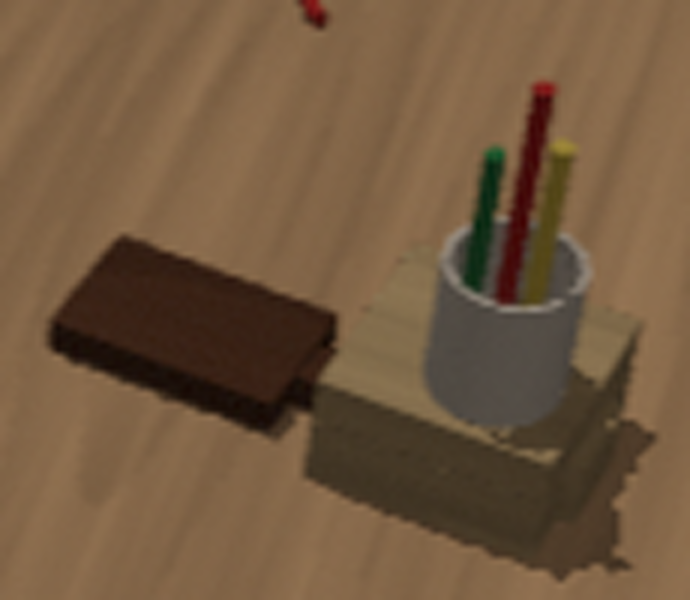

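Run:
```python
from h import *
np.set_printoptions(precision=2,suppress=True)
s=read_state();print(Rn.from_rotvec(s['eef_rot']).as_matrix());c=camera('wrist');print(np.array(c['T_tool_cam']),c['fx'],c['cx'],c['cy'],s['clock'])
print('pot lid top',ray('scene0',208,429,70),ray('side0',331,117,70))
print('penstand',ray('scene0',344.5,144,8),ray('side0',356,403,8))
print('mug rim',ray('scene0',343,352,90),ray('side0',269,153,90))
print('bottle cap',ray('scene0',448,207,190),ray('side0',209,190,190))
z3=lambda x,y:('scene0',(x+.5)/3.5+69.5,(y+.5)/3.5+219.5)
z4=lambda x,y:('side0',(x+.5)/6+364.5,(y+.5)/6+109.5)
print('caddy top',[ray(*z3(*p),48) for p in [(42,232),(127,360),(305,255)]],[ray(*z4(*p),48) for p in [(312,385),(560,460),(640,325)]])
print('pencil tips',[ray(*z3(*p),165) for p in [(95,48),(120,32),(153,75)]])
print('pad sc',[ray(*z3(*p),16)[:2] for p in [(200,405),(298,556),(416,483),(314,342)]],'handle',[ray(*z3(*p),16)[:2] for p in [(232,386),(276,361)]])
print('pad si',[ray(*z4(*p),16)[:2] for p in [(52,320),(125,236),(335,315),(270,400)]])
```

```text
[[-0.   -0.26  0.97]
 [ 0.    0.97  0.26]
 [-1.    0.   -0.  ]]
[[  -0.     -0.31    0.95 -164.62]
 [   1.     -0.      0.     -0.71]
 [   0.      0.95    0.31  -78.99]
 [   0.      0.      0.      1.  ]] 333.1109830492765 322.8246707471258 240.38519390062658 0.15
pot lid top [ 703.94 -318.43   70.  ] [ 696.42 -314.6    70.  ]
penstand [421.38 323.7    8.  ] [421.37 319.57   8.  ]
mug rim [ 772.15 -126.96   90.  ] [ 768.45 -125.17   90.  ]
bottle cap [770.66 117.4  190.  ] [772.66 111.43 190.  ]
caddy top [array([ 360.75, -293.12,   48.  ]), array([ 450.58, -307.66,   48.  ]), array([ 463.89, -220.79,   48.  ])] [array([ 463.84, -216.92,   48.  ]), array([ 371.69, -208.82,   48.  ]), array([ 359.6 , -290.22,   48.  ])]
pencil tips [array([ 398.24, -247.59,  165.  ]), array([ 398.26, -235.34,  165.  ]), array([ 429.59, -240.45,  165.  ])]
pad sc [array([ 471.36, -294.24]), array([ 564.58, -311.  ]), array([ 575.67, -255.6 ]), array([ 483.19, -239.32])] handle [array([ 474.04, -278.7 ]), array([ 478.29, -257.3 ])]
pad si [array([ 571.73, -254.41]), array([ 559.92, -311.57]), array([ 471.64, -294.35]), array([ 482.25, -239.31])]
```

>>> step_arm([
  {"ax": -10.4},
  {"ax": -10.4},
  {"ax": -10.4},
  {"ax": -10.4},
  {"ax": -10.4},
  {"ax": -10.4},
  {"ax": -10.4},
  {"ax": -10.4},
  {"ax": -10.4},
  {"ax": -10.4},
], force=60)

```text
invalid input
```

>>> step_arm([
  {"ax": -10.4},
  {"ax": -10.4},
  {"ax": -10.4},
  {"ax": -10.4},
  {"ax": -10.4},
  {"ty": -45,"tz": -35},
  {"ty": -45,"tz": -35},
  {"ty": -45,"tz": -35},
  {"ty": -45,"tz": -35},
  {"ty": -45,"tz": -35},
])

```text
invalid input
```

```bash
cat >> h.py <<'E'
def goto(x,y,z,yaw=None):
    s=read_state();M=Rn.from_rotvec(s['eef_rot']).as_matrix();d=M.T@(np.array([x,y,z])-s['eef_pos'])
    cy=np.degrees(np.arctan2(M[1,1],M[0,1]))
    print('t',round(s['clock'],2),'pos',s['eef_pos'].round(1),'yaw',cy.round(2),'down',M[:,0].round(3),'F',s['wrist_force'].round(1),'w',round(s['width'],1),'q6',s['joint_positions'][5].round(2))
    print('need tx ty tz',d.round(1),'turn ax',None if yaw is None else round(-((yaw-cy+180)%360-180),2))
E
python3 -c "
from h import *
goto(521.4,-274.3,100,-99.6)"
```

```text
t 0.2 pos [ 163.5 -602.9  208.1] yaw 105.17 down [-0.     0.001 -1.   ] F [ 0.8  0.1 -0.1] w 85.5 q6 -0.26
need tx ty tz [108.3 223.3 431.4] turn ax -155.23
```

All keys seem to be required in each row.

>>> step_arm([
  {"ax": -10.4,"ay": 0,"az": 0,"tx": 0,"ty": 0,"tz": 0,"gripper": 1},
  {"ax": -10.4,"ay": 0,"az": 0,"tx": 0,"ty": 0,"tz": 0,"gripper": 1},
  {"ax": -10.4,"ay": 0,"az": 0,"tx": 0,"ty": 0,"tz": 0,"gripper": 1},
  {"ax": -10.4,"ay": 0,"az": 0,"tx": 0,"ty": 0,"tz": 0,"gripper": 1},
  {"ax": -10.4,"ay": 0,"az": 0,"tx": 0,"ty": 0,"tz": 0,"gripper": 1},
  {"ax": -10.4,"ay": 0,"az": 0,"tx": 0,"ty": 0,"tz": 0,"gripper": 1},
  {"ax": -10.4,"ay": 0,"az": 0,"tx": 0,"ty": 0,"tz": 0,"gripper": 1},
  {"ax": -10.4,"ay": 0,"az": 0,"tx": 0,"ty": 0,"tz": 0,"gripper": 1},
  {"ax": -10.4,"ay": 0,"az": 0,"tx": 0,"ty": 0,"tz": 0,"gripper": 1},
  {"ax": -10.4,"ay": 0,"az": 0,"tx": 0,"ty": 0,"tz": 0,"gripper": 1},
], force=60)

```text
clock: 1.45
eef_pos: [163.6, -603.0, 208.4]
eef_rot: [-1.577, 0.919, 1.578]
wrist_force: [0.5, -0.8, 0.9]
width: 85.6
```

>>> step_arm([
  {"ax": -10.4,"ay": 0,"az": 0,"tx": 0,"ty": 0,"tz": 0,"gripper": 1},
  {"ax": -10.4,"ay": 0,"az": 0,"tx": 0,"ty": 0,"tz": 0,"gripper": 1},
  {"ax": -10.4,"ay": 0,"az": 0,"tx": 0,"ty": 0,"tz": 0,"gripper": 1},
  {"ax": -10.4,"ay": 0,"az": 0,"tx": 0,"ty": 0,"tz": 0,"gripper": 1},
  {"ax": -10.4,"ay": 0,"az": 0,"tx": 0,"ty": 0,"tz": 0,"gripper": 1},
  {"ax": 0,"ay": 0,"az": 0,"tx": 0,"ty": -45,"tz": -35,"gripper": 1},
  {"ax": 0,"ay": 0,"az": 0,"tx": 0,"ty": -45,"tz": -35,"gripper": 1},
  {"ax": 0,"ay": 0,"az": 0,"tx": 0,"ty": -45,"tz": -35,"gripper": 1},
  {"ax": 0,"ay": 0,"az": 0,"tx": 0,"ty": -45,"tz": -35,"gripper": 1},
  {"ax": 0,"ay": 0,"az": 0,"tx": 0,"ty": -45,"tz": -35,"gripper": 1},
])

```text
clock: 2.7
eef_pos: [372.1, -406.3, 208.7]
eef_rot: [-2.141, 0.165, 2.141]
wrist_force: [1.1, 0.4, 0.0]
width: 85.2
```

```bash
python3 -c "
from h import *
goto(521.4,-274.3,100,-99.6)"
```

```text
t 2.7 pos [ 372.1 -406.3  208.7] yaw -98.83 down [ 0. -0. -1.] F [1.1 0.4 0. ] w 85.2 q6 1.95
need tx ty tz [ 108.7 -153.3 -127.3] turn ax 0.77
```

>>> step_arm([
  {"ax": 0.2,"ay": 0,"az": 0,"tx": 0,"ty": -38,"tz": -32,"gripper": 1},
  {"ax": 0.2,"ay": 0,"az": 0,"tx": 0,"ty": -38,"tz": -32,"gripper": 1},
  {"ax": 0.2,"ay": 0,"az": 0,"tx": 0,"ty": -38,"tz": -32,"gripper": 1},
  {"ax": 0.2,"ay": 0,"az": 0,"tx": 0,"ty": -38,"tz": -31,"gripper": 1},
  {"ax": 0,"ay": 0,"az": 0,"tx": 27,"ty": 0,"tz": 0,"gripper": 1},
  {"ax": 0,"ay": 0,"az": 0,"tx": 27,"ty": 0,"tz": 0,"gripper": 1},
  {"ax": 0,"ay": 0,"az": 0,"tx": 27,"ty": 0,"tz": 0,"gripper": 1},
  {"ax": 0,"ay": 0,"az": 0,"tx": 27,"ty": 0,"tz": 0,"gripper": 1},
  {"ax": 0,"ay": 0,"az": 0,"tx": 0,"ty": 0,"tz": 0,"gripper": 1},
  {"ax": 0,"ay": 0,"az": 0,"tx": 0,"ty": 0,"tz": 0,"gripper": 1},
])

```text
clock: 3.95
eef_pos: [521.3, -278.1, 101.7]
eef_rot: [-2.136, 0.18, 2.133]
wrist_force: [-0.2, 0.9, 0.8]
width: 85.5
```

```bash
python3 -c "
from h import *
goto(521.4,-274.3,-2,-99.6);shot('wrist','w1')"
```

```text
t 3.95 pos [ 521.3 -278.1  101.7] yaw -99.61 down [ 0.001 -0.001 -1.   ] F [-0.2  0.9  0.8] w 85.5 q6 1.62
need tx ty tz [103.7  -3.8   0.7] turn ax -0.01
```

View pics/w1.png

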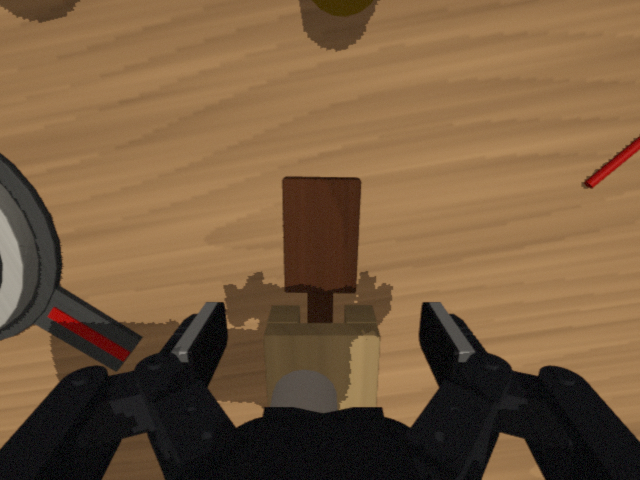

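```bash
python3 -c "
from h import *
P=np.array([ray('w1',*p,16)[:2] for p in [(283,177),(360,178),(358,293),(285,291)]]);print(P.round(1))
o=(P[2]+P[3])/2;e=(P[0]+P[1])/2;print(o,e,np.hypot(*(e-o)),np.degrees(np.arctan2(*(e-o)[::-1])),np.hypot(*(P[0]-P[1])))
print([ray('w1',*p,16)[:2].round(1) for p in [(308,293),(333,293)]])
print(ray('w1',340,10,35))
for z in[26]: print(ray('w1',60,270,8))
"
```

```text
[[ 572.8 -257.7]
 [ 562.5 -314.1]
 [ 468.9 -299.8]
 [ 480.9 -240.3]]
[ 474.91161828 -270.04487521] [ 567.66939032 -285.8707448 ] 94.09815312613244 -9.68229038689823 57.32349422748086
[array([ 475.9, -258.8]), array([ 472.4, -279.3])]
[ 665.79299041 -313.90453436   35.        ]
[527.70857045 -56.69108336   8.        ]
```

>>> step_arm([
  {"ax": 0,"ay": 0,"az": 0,"tx": 25,"ty": -2,"tz": 0,"gripper": 1},
  {"ax": 0,"ay": 0,"az": 0,"tx": 25,"ty": 0,"tz": 0,"gripper": 1},
  {"ax": 0,"ay": 0,"az": 0,"tx": 25,"ty": 0,"tz": 0,"gripper": 1},
  {"ax": 0,"ay": 0,"az": 0,"tx": 15,"ty": 0,"tz": 0,"gripper": 1},
  {"ax": 0,"ay": 0,"az": 0,"tx": 11,"ty": 0,"tz": 0,"gripper": 1},
  {"ax": 0,"ay": 0,"az": 0,"tx": 0,"ty": 0,"tz": 0,"gripper": 0.4},
  {"ax": 0,"ay": 0,"az": 0,"tx": 0,"ty": 0,"tz": 0,"gripper": 0.4},
  {"ax": 0,"ay": 0,"az": 0,"tx": 0,"ty": 0,"tz": 0,"gripper": 0.4},
  {"ax": 0,"ay": 0,"az": 0,"tx": 0,"ty": 0,"tz": 0,"gripper": 0.4},
  {"ax": 0,"ay": 0,"az": 0,"tx": 0,"ty": 0,"tz": 0,"gripper": 0.4},
])

```text
clock: 5.25
eef_pos: [521.0, -275.8, -0.0]
eef_rot: [-2.134, 0.18, 2.133]
wrist_force: [0.7, 0.1, -0.1]
width: 33.9
```

```bash
python3 -c "
from h import *
goto(521.4,-274.3,0,-99.6)"
```

```text
t 5.25 pos [ 521.  -275.8   -0. ] yaw -99.62 down [ 0. -0. -1.] F [ 0.7  0.1 -0.1] w 33.9 q6 1.62
need tx ty tz [-0.  -1.6 -0.1] turn ax -0.02
```

The fingers closed to 34 mm instead of stopping at the 60 mm head, so I'll look.

```bash
python3 -c "
from h import *
shot('wrist','w2');shot('scene','s2')
a=cv2.imread('pics/s2.png');cv2.imwrite('pics/s2z.png',cv2.resize(a[200:420,50:270],None,fx=2.7,fy=2.7,interpolation=cv2.INTER_CUBIC))
goto(521.4,-274.3,0,-99.6)"
```

```text
t 5.35 pos [ 5.209e+02 -2.758e+02 -2.000e-01] yaw -99.63 down [ 0. -0. -1.] F [ 0.5 -0.2  0.2] w 33.9 q6 1.62
need tx ty tz [-0.2 -1.6 -0.2] turn ax -0.03
```

View pics/w2.png

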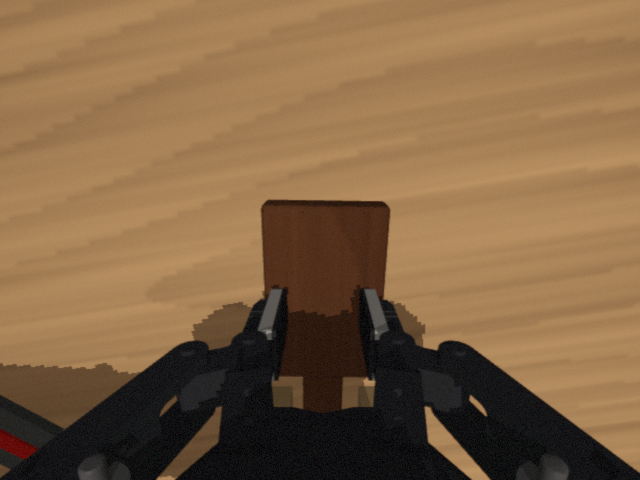

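View pics/s2z.png

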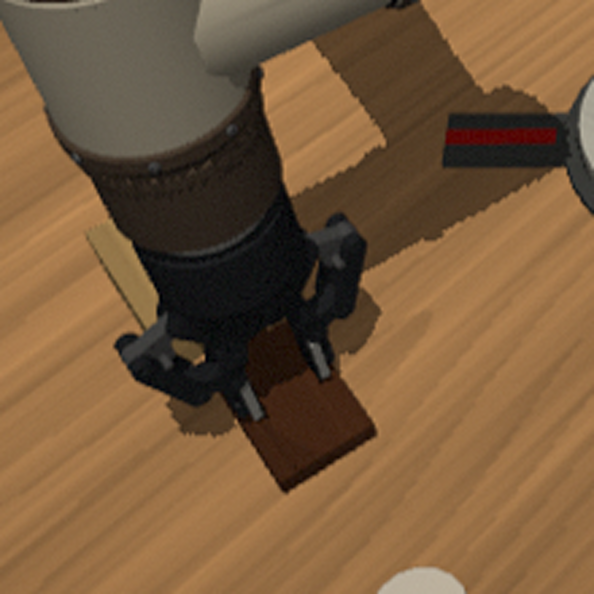

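```bash
python3 -c "
from h import *
s=lambda x,y:('s2',(x+.5)/2.7+49.5,(y+.5)/2.7+199.5)
for a,b in [((327,378),(278,290)),((255,418),(368,290))]: print(tri([s(*a),('w2',*b)]))
P=np.array([ray('w2',*p,16)[:2] for p in [(263,207),(388,208)]]);print(P, np.hypot(*(P[0]-P[1])))
print([ray(*s(*p),16) for p in [(285,480),(375,432)]])
a=cv2.imread('pics/s2.png');cv2.imwrite('pics/s2y.png',cv2.resize(a[290:390,100:220],None,fx=6,fy=6,interpolation=cv2.INTER_CUBIC))
a=cv2.imread('pics/w2.png');cv2.imwrite('pics/w2y.png',cv2.resize(a[190:390,220:430],None,fx=3,fy=3,interpolation=cv2.INTER_CUBIC))
"
```

```text
(array([ 526.20846884, -253.0629519 ,    9.52322613]), [1.2, 1.2])
(array([ 526.93257293, -298.80387262,   26.63624259]), [0.3, 0.3])
[[ 570.98880268 -257.65084373]
 [ 561.0304632  -313.53446843]] 56.76396775186658
[array([ 563.73623115, -309.5150046 ,   16.        ]), array([ 578.45500752, -257.78438852,   16.        ])]
```

View pics/s2y.png

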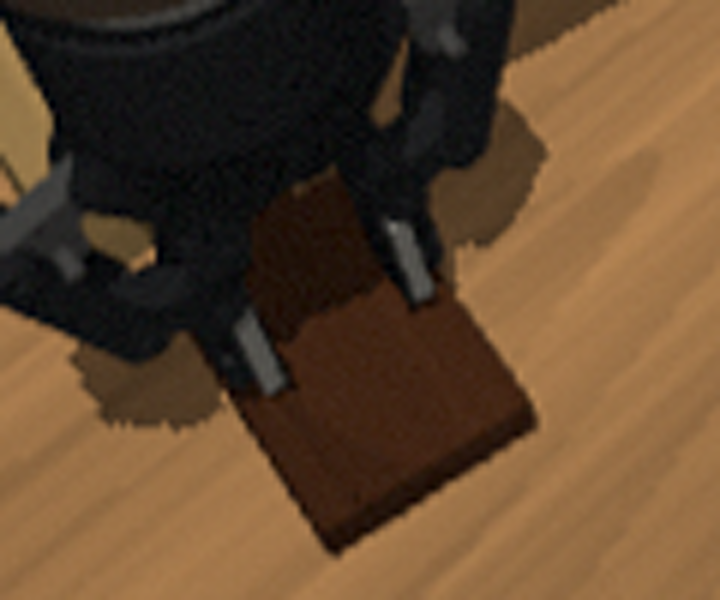

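View pics/w2y.png

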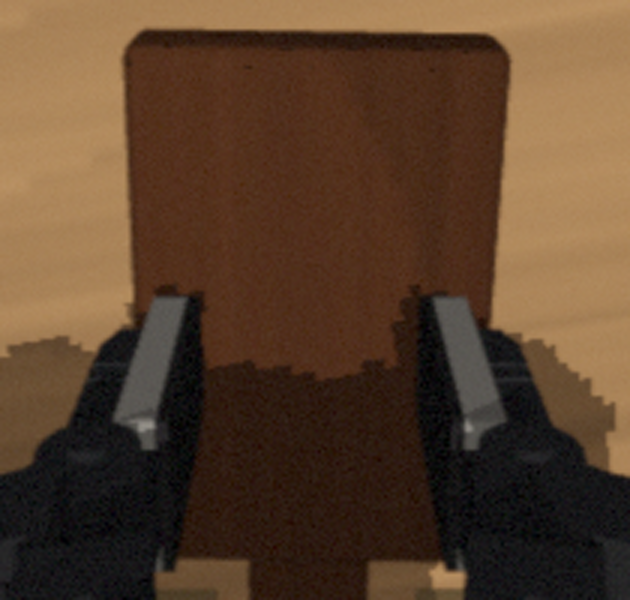

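```bash
python3 -c "
import cell;print([ (n,getattr(cell,n)) for n in dir(cell) if not n.startswith('_')])"
```

```text
[('Unreachable', <class 'cell.Unreachable'>), ('camera', <function make.<locals>.drawn_camera at 0x7f1a4c720180>), ('hand_in', <function connect.<locals>.done at 0x7f1a4c6977e0>), ('read_state', <function make.<locals>.<lambda> at 0x7f1a4c720680>), ('tcp_to_grasp', 18.700000000000003)]
```

>>> step_arm([
  {"ax": 0,"ay": 0,"az": 0,"tx": 0,"ty": -1,"tz": 0,"gripper": 0.9},
  {"ax": 0,"ay": 0,"az": 0,"tx": 0,"ty": 0,"tz": 0,"gripper": 0.9},
  {"ax": 0,"ay": 0,"az": 0,"tx": 0,"ty": 0,"tz": 0,"gripper": 0.9},
  {"ax": 0,"ay": 0,"az": 0,"tx": 0,"ty": 0,"tz": 0,"gripper": 0.9},
  {"ax": 0,"ay": 0,"az": 0,"tx": 2,"ty": 0,"tz": 0,"gripper": 0.9},
  {"ax": 0,"ay": 0,"az": 0,"tx": 2,"ty": 0,"tz": 0,"gripper": 0.9},
  {"ax": 0,"ay": 0,"az": 0,"tx": 2,"ty": 0,"tz": 0,"gripper": 0.9},
  {"ax": 0,"ay": 0,"az": 0,"tx": 2,"ty": 0,"tz": 0,"gripper": 0.9},
  {"ax": 0,"ay": 0,"az": 0,"tx": 0,"ty": 0,"tz": 0,"gripper": 0.9},
  {"ax": 0,"ay": 0,"az": 0,"tx": 0,"ty": 0,"tz": 0,"gripper": 0.9},
])

```text
clock: 6.6
eef_pos: [521.1, -274.9, -8.3]
eef_rot: [-2.134, 0.18, 2.134]
wrist_force: [0.2, -0.3, 0.0]
width: 76.8
```

```bash
python3 -c "
from h import *
goto(520.3,-276.1,0,-99.6);shot('wrist','w3')
s=read_state();print(s['moment'],s['joint_positions'])
a=cv2.imread('pics/w3.png');cv2.imwrite('pics/w3y.png',cv2.resize(a[190:390,200:450],None,fx=3,fy=3,interpolation=cv2.INTER_CUBIC))"
```

```text
t 6.6 pos [ 521.1 -274.9   -8.3] yaw -99.63 down [ 0. -0. -1.] F [ 0.2 -0.3  0. ] w 76.8 q6 1.61
need tx ty tz [-8.3  1.4  0.6] turn ax -0.03
[ 0.05772303 -0.00040162  0.00013354] [-2.10654456e-01  5.60817498e-01 -3.25880286e-01  7.72220411e-06
 -6.83933308e-01  1.61340225e+00]
```

View pics/w3y.png

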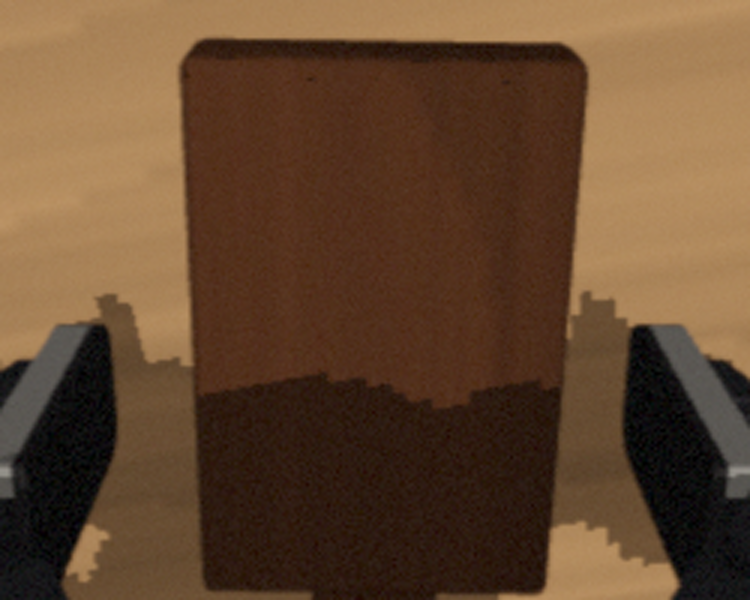

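The tips really stand about 22 mm behind the reported TCP: they passed above the paddle with no force, and the wrist image agrees. I'll correct for that with TCP z near -21, then close.

>>> step_arm([
  {"ax": 0,"ay": 0,"az": 0,"tx": 3,"ty": 1,"tz": 0,"gripper": 0.9},
  {"ax": 0,"ay": 0,"az": 0,"tx": 3,"ty": 0,"tz": 0,"gripper": 0.9},
  {"ax": 0,"ay": 0,"az": 0,"tx": 3,"ty": 0,"tz": 0,"gripper": 0.9},
  {"ax": 0,"ay": 0,"az": 0,"tx": 4,"ty": 0,"tz": 0,"gripper": 0.9},
  {"ax": 0,"ay": 0,"az": 0,"tx": 0,"ty": 0,"tz": 0,"gripper": 0.65},
  {"ax": 0,"ay": 0,"az": 0,"tx": 0,"ty": 0,"tz": 0,"gripper": 0.65},
  {"ax": 0,"ay": 0,"az": 0,"tx": 0,"ty": 0,"tz": 0,"gripper": 0.65},
  {"ax": 0,"ay": 0,"az": 0,"tx": 0,"ty": 0,"tz": 0,"gripper": 0.65},
  {"ax": 0,"ay": 0,"az": 0,"tx": 0,"ty": 0,"tz": 0,"gripper": 0.65},
  {"ax": 0,"ay": 0,"az": 0,"tx": 0,"ty": 0,"tz": 0,"gripper": 0.65},
])

```text
clock: 7.9
eef_pos: [521.1, -275.8, -21.2]
eef_rot: [-2.134, 0.18, 2.133]
wrist_force: [-0.6, 0.4, 0.6]
width: 57.9
```

```bash
python3 -c "
from h import *
goto(520.3,-276.1,-21,-99.6);shot('wrist','w4')
a=cv2.imread('pics/w4.png');cv2.imwrite('pics/w4y.png',cv2.resize(a[190:390,200:450],None,fx=3,fy=3,interpolation=cv2.INTER_CUBIC))"
```

```text
t 7.9 pos [ 521.1 -275.8  -21.2] yaw -99.63 down [ 0. -0. -1.] F [-0.6  0.4  0.6] w 57.9 q6 1.62
need tx ty tz [-0.2  0.4  0.7] turn ax -0.03
```

View pics/w4y.png

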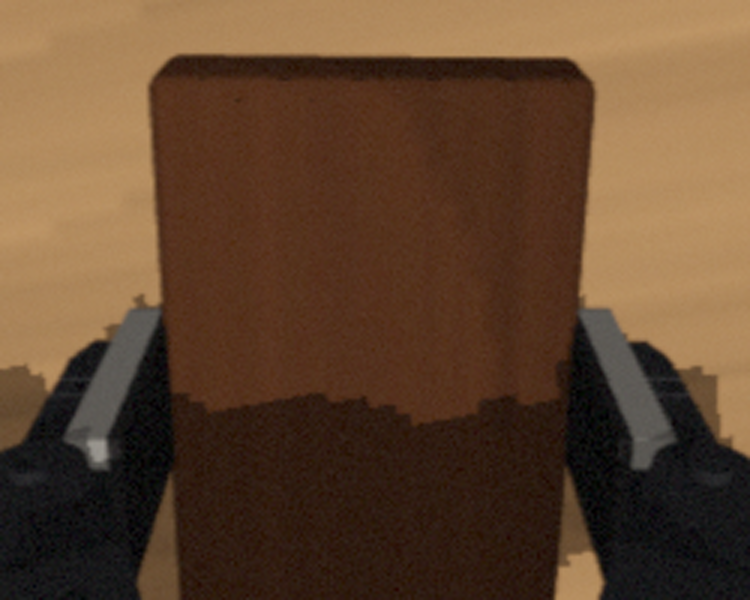

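>>> step_arm([
  {"ax": 0,"ay": 0,"az": 0,"tx": 0,"ty": 0,"tz": 0,"gripper": 0.5},
  {"ax": 0,"ay": 0,"az": 0,"tx": 0,"ty": 0,"tz": 0,"gripper": 0.5},
  {"ax": 0,"ay": 0,"az": 0,"tx": 0,"ty": 0,"tz": -8,"gripper": 0.5},
  {"ax": 0,"ay": 0,"az": 0,"tx": 0,"ty": 0,"tz": -12,"gripper": 0.5},
  {"ax": 0,"ay": 0,"az": 0,"tx": 0,"ty": 0,"tz": -12,"gripper": 0.5},
  {"ax": 0,"ay": 0,"az": 0,"tx": 0,"ty": 0,"tz": -12,"gripper": 0.5},
  {"ax": 0,"ay": 0,"az": 0,"tx": 0,"ty": 0,"tz": -14,"gripper": 0.5},
  {"ax": 0,"ay": 0,"az": 0,"tx": 0,"ty": 0,"tz": -14,"gripper": 0.5},
  {"ax": 0,"ay": 0,"az": 0,"tx": 0,"ty": 0,"tz": -12,"gripper": 0.5},
  {"ax": 0,"ay": 0,"az": 0,"tx": 0,"ty": 0,"tz": -4,"gripper": 0.5},
], force=80)

```text
clock: 9.2
eef_pos: [606.0, -290.6, -21.0]
eef_rot: [-2.128, 0.179, 2.139]
wrist_force: [-5.9, 0.9, 8.7]
width: 57.5
```

```bash
python3 -c "
from h import *
goto(520.3,-276.1,-21,-99.6);shot('wrist','w5');shot('side','d5')"
```

```text
t 9.2 pos [ 606.  -290.6  -21. ] yaw -99.63 down [-0.005  0.001 -1.   ] F [-5.9  0.9  8.7] w 57.5 q6 1.61
need tx ty tz [ 0.4  0.  86.9] turn ax -0.03
```

View pics/d5.png

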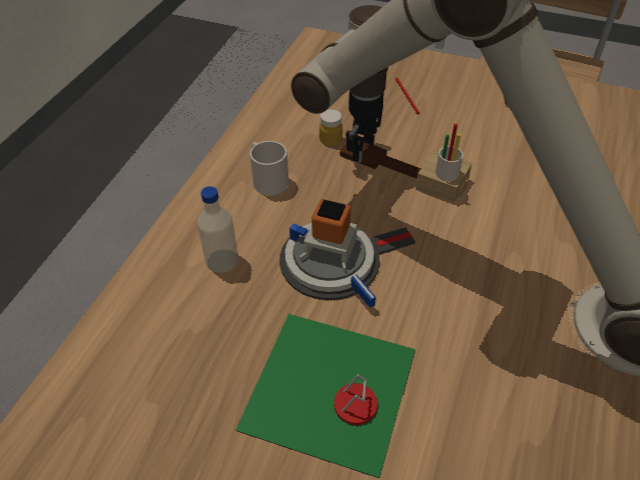

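View pics/w5.png

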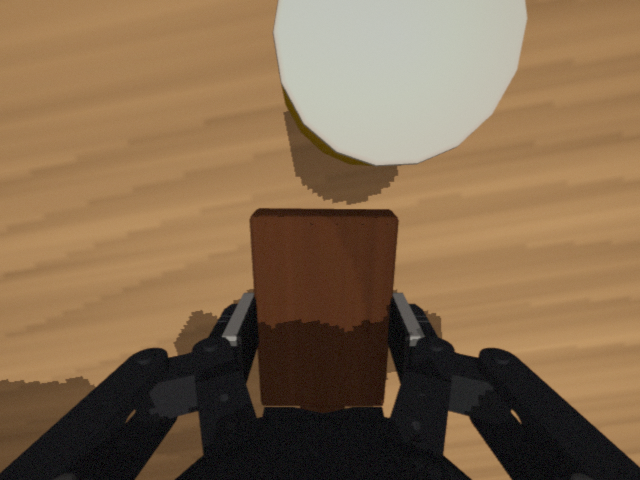

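>>> step_arm([
  {"ax": 0,"ay": 0,"az": 0,"tx": -4,"ty": 0,"tz": 0,"gripper": 0.5},
  {"ax": 0,"ay": 0,"az": 0,"tx": -15,"ty": 0,"tz": 0,"gripper": 0.5},
  {"ax": 0,"ay": 0,"az": 0,"tx": -30,"ty": 0,"tz": 0,"gripper": 0.5},
  {"ax": 0,"ay": 0,"az": 0,"tx": -40,"ty": 0,"tz": 0,"gripper": 0.5},
  {"ax": 0,"ay": 0,"az": 0,"tx": -40,"ty": 0,"tz": 0,"gripper": 0.5},
  {"ax": 0,"ay": 0,"az": 0,"tx": -40,"ty": 0,"tz": 0,"gripper": 0.5},
  {"ax": 0,"ay": 0,"az": 0,"tx": -22,"ty": 0,"tz": 0,"gripper": 0.5},
  {"ax": 0,"ay": 0,"az": 0,"tx": 0,"ty": 0,"tz": 0,"gripper": 0.5},
  {"ax": 9,"ay": 0,"az": 0,"tx": 0,"ty": 0,"tz": 0,"gripper": 0.5},
  {"ax": 9.9,"ay": 0,"az": 0,"tx": 0,"ty": 0,"tz": 0,"gripper": 0.5},
])

```text
clock: 10.55
eef_pos: [606.7, -290.1, 167.9]
eef_rot: [-1.936, 0.498, 1.942]
wrist_force: [0.1, -0.3, -0.0]
width: 57.6
```

```bash
python3 -c "
from h import *
goto(606,-290,170,-178.5);shot('side','d6');shot('scene','s6')"
```

```text
t 10.55 pos [ 606.7 -290.1  167.9] yaw -118.86 down [-0.003  0.001 -1.   ] F [ 0.1 -0.3 -0. ] w 57.6 q6 1.27
need tx ty tz [-2.1  0.3  0.7] turn ax 59.64
```

View pics/s6.png

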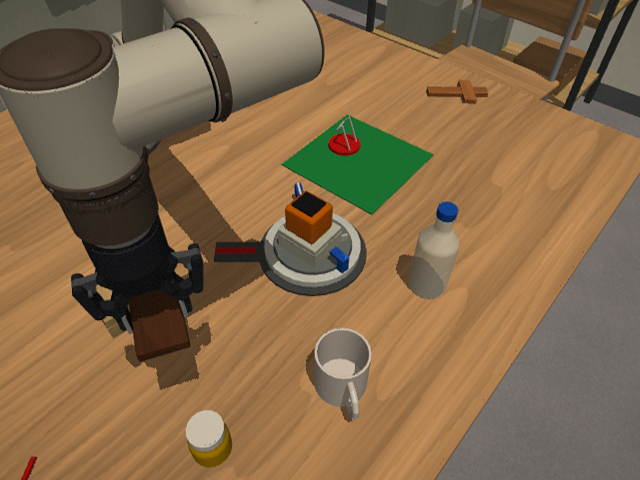

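View pics/d6.png

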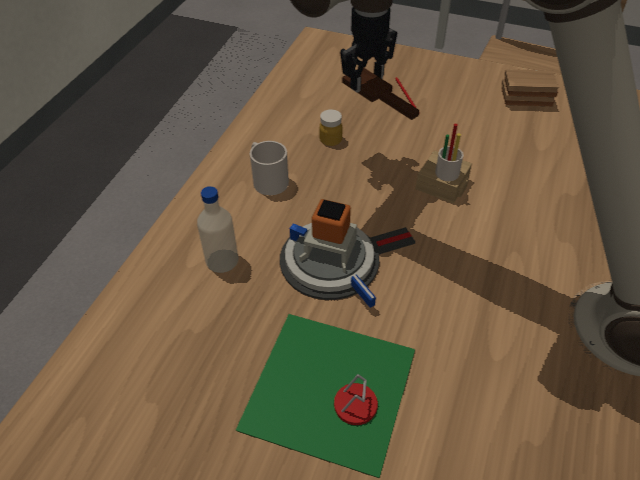

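>>> step_arm([
  {"ax": 10,"ay": 0,"az": 0,"tx": -2,"ty": 0,"tz": 0,"gripper": 0.5},
  {"ax": 10,"ay": 0,"az": 0,"tx": -2,"ty": 0,"tz": 0,"gripper": 0.5},
  {"ax": 10,"ay": 0,"az": 0,"tx": -2,"ty": 0,"tz": 0,"gripper": 0.5},
  {"ax": 10,"ay": 0,"az": 0,"tx": -2,"ty": 0,"tz": 0,"gripper": 0.5},
  {"ax": 10,"ay": 0,"az": 0,"tx": -2,"ty": 0,"tz": 0,"gripper": 0.5},
  {"ax": 9.6,"ay": 0,"az": 0,"tx": 0,"ty": 0,"tz": 0,"gripper": 0.5},
  {"ax": 0,"ay": 0,"az": 0,"tx": 0,"ty": 4,"tz": 30,"gripper": 0.5},
  {"ax": 0,"ay": 0,"az": 0,"tx": 0,"ty": 6,"tz": 48,"gripper": 0.5},
  {"ax": 0,"ay": 0,"az": 0,"tx": 0,"ty": 6,"tz": 48,"gripper": 0.5},
  {"ax": 0,"ay": 0,"az": 0,"tx": 0,"ty": 6,"tz": 48,"gripper": 0.5},
])

```text
clock: 11.9
eef_pos: [579.1, -115.9, 178.7]
eef_rot: [-1.235, 1.193, 1.237]
wrist_force: [0.6, -0.2, 0.0]
width: 57.6
```

```bash
python3 -c "
from h import *
goto(535,262,176,-178.5)"
```

```text
t 11.9 pos [ 579.1 -115.9  178.7] yaw -177.96 down [-0.002  0.    -1.   ] F [ 0.6 -0.2  0. ] w 57.6 q6 -0.04
need tx ty tz [  2.9  30.5 379.3] turn ax 0.54
```

>>> step_arm([
  {"ax": 0.5,"ay": 0,"az": 0,"tx": 0,"ty": 3,"tz": 40,"gripper": 0.5},
  {"ax": 0,"ay": 0,"az": 0,"tx": 0,"ty": 3,"tz": 45,"gripper": 0.5},
  {"ax": 0,"ay": 0,"az": 0,"tx": 0,"ty": 3,"tz": 45,"gripper": 0.5},
  {"ax": 0,"ay": 0,"az": 0,"tx": 0,"ty": 3,"tz": 45,"gripper": 0.5},
  {"ax": 0,"ay": 0,"az": 0,"tx": 0,"ty": 3,"tz": 45,"gripper": 0.5},
  {"ax": 0,"ay": 0,"az": 0,"tx": 0,"ty": 3,"tz": 40,"gripper": 0.5},
  {"ax": 0,"ay": 0,"az": 0,"tx": 0,"ty": 3,"tz": 20,"gripper": 0.5},
  {"ax": 0,"ay": 0,"az": 0,"tx": 0,"ty": 0,"tz": 0,"gripper": 0.5},
  {"ax": 0,"ay": 0,"az": 0,"tx": 0,"ty": 0,"tz": 0,"gripper": 0.5},
  {"ax": 0,"ay": 0,"az": 0,"tx": 0,"ty": 0,"tz": 0,"gripper": 0.5},
])

```text
clock: 13.15
eef_pos: [551.9, 161.0, 179.6]
eef_rot: [-1.226, 1.199, 1.226]
wrist_force: [0.2, 0.3, -0.4]
width: 57.7
```

```bash
python3 -c "
from h import *
goto(535,262,-17,-178.5);shot('wrist','w7')"
```

```text
t 13.15 pos [551.9 161.  179.6] yaw -178.68 down [-0. -0. -1.] F [ 0.2  0.3 -0.4] w 57.7 q6 -0.54
need tx ty tz [196.6  14.6 101.4] turn ax -0.18
```

View pics/w7.png

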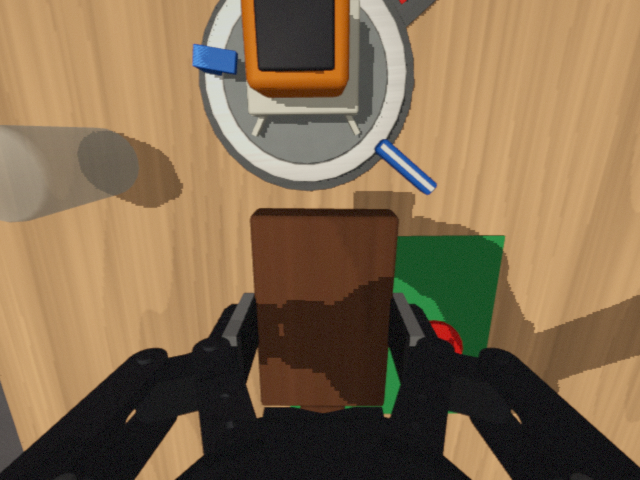

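```bash
python3 -c "
from h import *
a=cv2.imread('pics/w7.png');cv2.imwrite('pics/w7z.png',cv2.resize(a[0:200,185:445],None,fx=3,fy=3,interpolation=cv2.INTER_CUBIC))"
```

```text
(no output)
```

View pics/w7z.png

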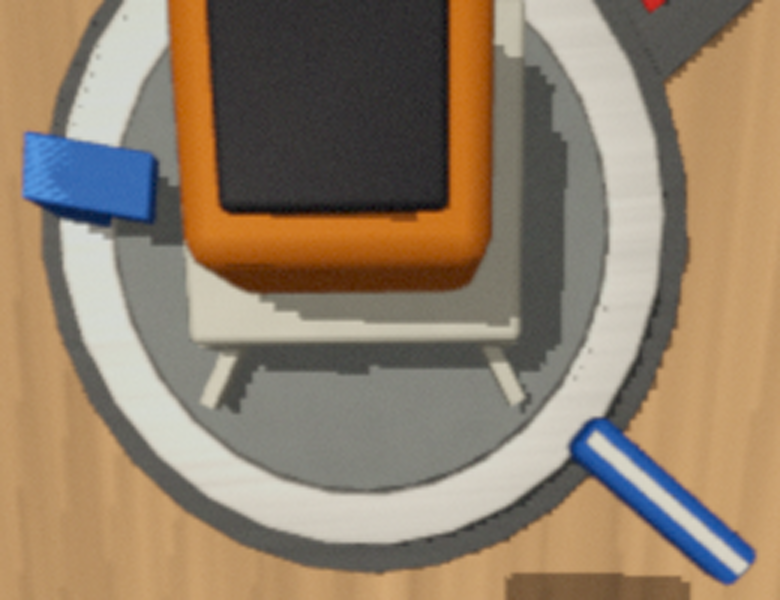

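```bash
python3 -c "
from h import *
np.set_printoptions(precision=1,suppress=True)
z=lambda x,y:('w7',(x+.5)/3+184.5,(y+.5)/3-.5)
print('ring',circ([ray(*z(*p),26) for p in [(62,210),(360,545),(662,210),(113,400),(240,517),(500,510)]],88))
print('foot',circ([ray(*z(*p),8) for p in [(45,230),(375,572),(687,230),(120,440),(245,545)]],100))
print('inner',[ray(*z(*p),26) for p in [(115,200),(360,492),(607,220)]])
for zz in (70,74): print('roof',[ray(*z(*p),zz) for p in [(190,338),(520,341),(522,30)]])
for zz in (30,40,50): print('guides tip',zz,[ray(*z(*p),zz) for p in [(208,408),(521,405)]],'base',[ray(*z(*p),zz) for p in [(228,350),(497,350)]])
print('motor',[ray(*z(*p),136) for p in [(225,212),(445,208),(208,5),(448,5)]])
L=[ray(*z(*p),42)[:2] for p in [(595,430),(738,572)]];print('lever',L,np.degrees(np.arctan2(*(L[1]-L[0])[::-1])))
"
```

```text
ring (array([569.7,  37.8]), np.float64(1.6361764061172295))
foot (array([568.9,  36.9]), np.float64(2.2420594264146416))
inner [array([640.4,  28.9,  26. ]), array([569.8, 109.1,  26. ]), array([499.1,  30.9,  26. ])]
roof [array([611.3,  67.7,  70. ]), array([526.6,  66.5,  70. ]), array([529.9,  -2.1,  70. ])]
roof [array([610.5,  67.9,  74. ]), array([527. ,  66.7,  74. ]), array([530.3,  -0.8,  74. ])]
guides tip 30 [array([615.3,  85.2,  30. ]), array([521.5,  82.2,  30. ])] base [array([608.7,  68.7,  30. ]), array([529.4,  66.9,  30. ])]
guides tip 40 [array([613.3,  85.1,  40. ]), array([522.5,  82.2,  40. ])] base [array([607. ,  69.1,  40. ]), array([530.2,  67.4,  40. ])]
guides tip 50 [array([611.3,  85. ,  50. ]), array([523.5,  82.2,  50. ])] base [array([605.2,  69.5,  50. ]), array([530.9,  67.9,  50. ])]
motor [array([589.8,  48.8, 136. ]), array([548.4,  47.2, 136. ]), array([591.6,  15.6, 136. ]), array([548.9,  14.6, 136. ])]
lever [array([500.8,  88.6]), array([454.3, 128.9])] 139.12681091997052
```

>>> step_arm([
  {"ax": 0,"ay": 0,"az": 0,"tx": 10,"ty": 4,"tz": 25,"gripper": 0.5},
  {"ax": 0,"ay": 0,"az": 0,"tx": 10,"ty": 4,"tz": 26,"gripper": 0.5},
  {"ax": 0,"ay": 0,"az": 0,"tx": 20,"ty": 4,"tz": 26,"gripper": 0.5},
  {"ax": 0,"ay": 0,"az": 0,"tx": 30,"ty": 3,"tz": 24,"gripper": 0.5},
  {"ax": 0,"ay": 0,"az": 0,"tx": 35,"ty": 0,"tz": 0,"gripper": 0.5},
  {"ax": 0,"ay": 0,"az": 0,"tx": 35,"ty": 0,"tz": 0,"gripper": 0.5},
  {"ax": 0,"ay": 0,"az": 0,"tx": 30,"ty": 0,"tz": 0,"gripper": 0.5},
  {"ax": 0,"ay": 0,"az": 0,"tx": 15,"ty": 0,"tz": 0,"gripper": 0.5},
  {"ax": 0,"ay": 0,"az": 0,"tx": 0,"ty": 0,"tz": 0,"gripper": 0.5},
  {"ax": 0,"ay": 0,"az": 0,"tx": 0,"ty": 0,"tz": 0,"gripper": 0.5},
])

```text
clock: 14.45
eef_pos: [535.5, 263.2, -4.0]
eef_rot: [-1.227, 1.195, 1.226]
wrist_force: [-0.4, 0.6, 0.1]
width: 57.4
```

```bash
python3 -c "
from h import *
goto(535,262,-17,-178.5);shot('side','d8')"
```

```text
t 14.45 pos [535.5 263.2  -4. ] yaw -178.62 down [ 0.002  0.001 -1.   ] F [-0.4  0.6  0.1] w 57.4 q6 -0.7
need tx ty tz [13.   0.6 -1.2] turn ax -0.12
```

View pics/d8.png

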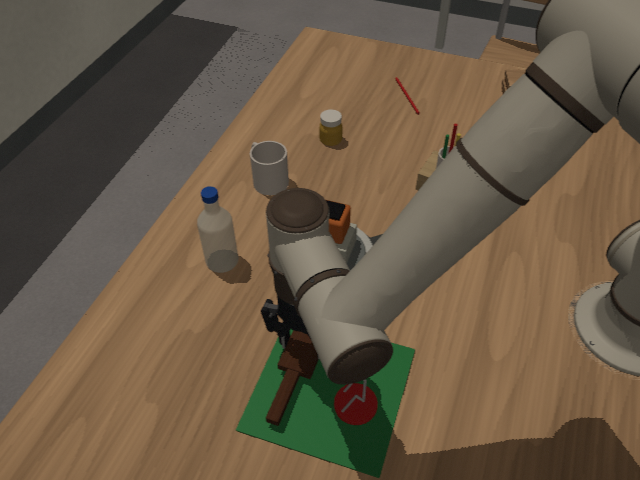

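>>> step_arm([
  {"ax": 0,"ay": 0,"az": 0,"tx": 3,"ty": 0,"tz": 0,"gripper": 0.5},
  {"ax": 0,"ay": 0,"az": 0,"tx": 3,"ty": 0,"tz": 0,"gripper": 0.5},
  {"ax": 0,"ay": 0,"az": 0,"tx": 2,"ty": 0,"tz": 0,"gripper": 0.5},
  {"ax": 0,"ay": 0,"az": 0,"tx": 2,"ty": 0,"tz": 0,"gripper": 0.5},
  {"ax": 0,"ay": 0,"az": 0,"tx": 1,"ty": 0,"tz": 0,"gripper": 0.5},
  {"ax": 0,"ay": 0,"az": 0,"tx": 1,"ty": 0,"tz": 0,"gripper": 0.5},
  {"ax": 0,"ay": 0,"az": 0,"tx": 0.5,"ty": 0,"tz": 0,"gripper": 0.5},
  {"ax": 0,"ay": 0,"az": 0,"tx": 0.5,"ty": 0,"tz": 0,"gripper": 0.5},
  {"ax": 0,"ay": 0,"az": 0,"tx": 0,"ty": 0,"tz": 0,"gripper": 0.5},
  {"ax": 0,"ay": 0,"az": 0,"tx": 0,"ty": 0,"tz": 0,"gripper": 0.5},
])

```text
clock: 15.75
eef_pos: [534.5, 262.7, -17.0]
eef_rot: [-1.227, 1.197, 1.227]
wrist_force: [-2.9, -0.6, 7.8]
width: 58.0
```

```bash
python3 -c "
from h import *
goto(535,262,-17,-178.5)"
```

```text
t 15.75 pos [534.5 262.7 -17. ] yaw -178.61 down [ 0.  0. -1.] F [-2.9 -0.6  7.8] w 58.0 q6 -0.7
need tx ty tz [-0.  -0.5 -0.7] turn ax -0.11
```

>>> step_arm([
  {"ax": 0,"ay": 0,"az": 0,"tx": 0,"ty": 0,"tz": 0,"gripper": 0.95},
  {"ax": 0,"ay": 0,"az": 0,"tx": 0,"ty": 0,"tz": 0,"gripper": 0.95},
  {"ax": 0,"ay": 0,"az": 0,"tx": -10,"ty": 0,"tz": 0,"gripper": 0.95},
  {"ax": 0,"ay": 0,"az": 0,"tx": -25,"ty": 0,"tz": 0,"gripper": 0.95},
  {"ax": 0,"ay": 0,"az": 0,"tx": -25,"ty": 0,"tz": 0,"gripper": 0.95},
  {"ax": 0,"ay": 0,"az": 0,"tx": 0,"ty": 0,"tz": 30,"gripper": 0.95},
  {"ax": 0,"ay": 0,"az": 0,"tx": 0,"ty": 0,"tz": 40,"gripper": 0.95},
  {"ax": 0,"ay": 0,"az": 0,"tx": 0,"ty": 0,"tz": 30,"gripper": 0.95},
  {"ax": 0,"ay": 0,"az": 0,"tx": 0,"ty": 0,"tz": 0,"gripper": 0.95},
  {"ax": 0,"ay": 0,"az": 0,"tx": 0,"ty": 0,"tz": 0,"gripper": 0.95},
])

```text
clock: 17.0
eef_pos: [531.9, 362.2, 41.8]
eef_rot: [-1.227, 1.198, 1.227]
wrist_force: [0.1, 0.4, 0.3]
width: 81.0
```

```bash
python3 -c "
from h import *
goto(535,363,-17,-178.5);shot('wrist','w9');shot('side','d9')"
```

```text
t 17.0 pos [531.9 362.2  41.8] yaw -178.63 down [-0. -0. -1.] F [0.1 0.4 0.3] w 81.0 q6 -0.82
need tx ty tz [58.8 -3.2  0.8] turn ax -0.13
```

View pics/w9.png

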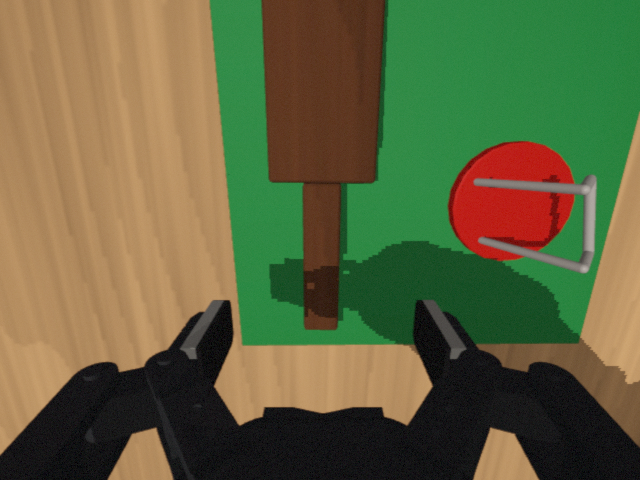

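View pics/d9.png

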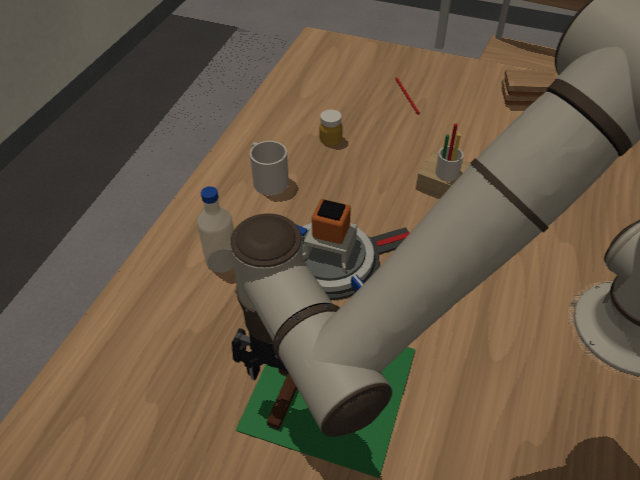

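```bash
python3 -c "
from h import *
np.set_printoptions(precision=1,suppress=True)
P=[ray('w9',*p,20)[:2] for p in [(303.5,184),(340.5,183.5),(304.5,329),(338.5,329),(268,181),(377,182),(262.5,0),(384.5,0)]];print(np.array(P))
a=(P[0]+P[1])/2;b=(P[2]+P[3])/2;print(a,b,np.hypot(*(a-b)),np.degrees(np.arctan2(*(a-b)[::-1])))
c=(P[4]+P[5])/2;d=(P[6]+P[7])/2;print(c,np.degrees(np.arctan2(*(d-c)[::-1])))
print('mat corner',ray('w9',243,346,4),ray('w9',580,343,4),'pen',ray('w9',512,201,8))
"
```

```text
[[543.5 310.2]
 [522.9 309.4]
 [542.3 403. ]
 [520.5 402.5]
 [563.2 309. ]
 [502.6 308.1]
 [563.5 223.2]
 [505.3 221.8]]
[533.2 309.8] [531.4 402.7] 92.95006298949495 -88.8923367768244
[532.9 308.5] -88.97795015927295
mat corner [586.7 428.2   4. ] [348. 420.   4.] pen [418.5 319.2   8. ]
```

>>> step_arm([
  {"ax": 0,"ay": 0,"az": 0,"tx": 15,"ty": 0,"tz": 1,"gripper": 0.7},
  {"ax": 0,"ay": 0,"az": 0,"tx": 20,"ty": 0,"tz": 1,"gripper": 0.5},
  {"ax": 0,"ay": 0,"az": 0,"tx": 15,"ty": 0,"tz": 0,"gripper": 0.5},
  {"ax": 0,"ay": 0,"az": 0,"tx": 6,"ty": 0,"tz": 0,"gripper": 0.5},
  {"ax": 0,"ay": 0,"az": 0,"tx": 0,"ty": 0,"tz": 0,"gripper": 0.15},
  {"ax": 0,"ay": 0,"az": 0,"tx": 0,"ty": 0,"tz": 0,"gripper": 0.15},
  {"ax": 0,"ay": 0,"az": 0,"tx": 0,"ty": 0,"tz": 0,"gripper": 0.15},
  {"ax": 0,"ay": 0,"az": 0,"tx": 0,"ty": 0,"tz": 0,"gripper": 0.15},
  {"ax": 0,"ay": 0,"az": 0,"tx": 0,"ty": 0,"tz": 0,"gripper": 0.15},
  {"ax": 0,"ay": 0,"az": 0,"tx": 0,"ty": 0,"tz": 0,"gripper": 0.15},
], force=100)

```text
clock: 18.35
eef_pos: [532.3, 364.9, -14.0]
eef_rot: [-1.227, 1.197, 1.227]
wrist_force: [0.6, 0.5, 0.5]
width: 19.0
```

```bash
python3 -c "
from h import *
goto(535,363,-14,-178.5)"
```

```text
t 18.35 pos [532.3 364.9 -14. ] yaw -178.62 down [ 0.  0. -1.] F [0.6 0.5 0.5] w 19.0 q6 -0.83
need tx ty tz [-0.  -2.7 -1.9] turn ax -0.12
```

>>> step_arm([
  {"ax": 0,"ay": 0,"az": 0,"tx": -8,"ty": 0,"tz": 0,"gripper": 0.15},
  {"ax": 0,"ay": 0,"az": 0,"tx": -20,"ty": 0,"tz": 0,"gripper": 0.15},
  {"ax": 0,"ay": 0,"az": 0,"tx": -20,"ty": 0,"tz": 0,"gripper": 0.15},
  {"ax": -0.5,"ay": 0,"az": 0,"tx": 0,"ty": -6,"tz": -20,"gripper": 0.15},
  {"ax": 0,"ay": 0,"az": 0,"tx": 0,"ty": -7,"tz": -28,"gripper": 0.15},
  {"ax": 0,"ay": 0,"az": 0,"tx": 0,"ty": -7,"tz": -28,"gripper": 0.15},
  {"ax": 0,"ay": 0,"az": 0,"tx": 0,"ty": -7,"tz": -28,"gripper": 0.15},
  {"ax": 0,"ay": 0,"az": 0,"tx": 0,"ty": -6,"tz": -13,"gripper": 0.15},
  {"ax": 0,"ay": 0,"az": 0,"tx": 0,"ty": 0,"tz": 0,"gripper": 0.15},
  {"ax": 0,"ay": 0,"az": 0,"tx": 0,"ty": 0,"tz": 0,"gripper": 0.15},
])

```text
clock: 19.6
eef_pos: [568.8, 249.5, 33.8]
eef_rot: [-1.234, 1.193, 1.234]
wrist_force: [0.3, 0.6, -1.5]
width: 19.1
```

```bash
python3 -c "
from h import *
goto(563.4,247.6,22,-178.1);shot('wrist','w10');shot('side','d10');shot('scene','s10')
for n,b in (('d10',(190,330,240,400)),('s10',(130,270,250,430))):
  a=cv2.imread('pics/%s.png'%n);cv2.imwrite('pics/%sz.png'%n,cv2.resize(a[b[0]:b[1],b[2]:b[3]],None,fx=4.3,fy=4.3,interpolation=cv2.INTER_CUBIC))"
```

```text
t 19.6 pos [568.8 249.5  33.8] yaw -178.09 down [ 0.  0. -1.] F [ 0.3  0.6 -1.5] w 19.1 q6 -0.64
need tx ty tz [11.8  5.4 -1.7] turn ax 0.01
```

View pics/w10.png

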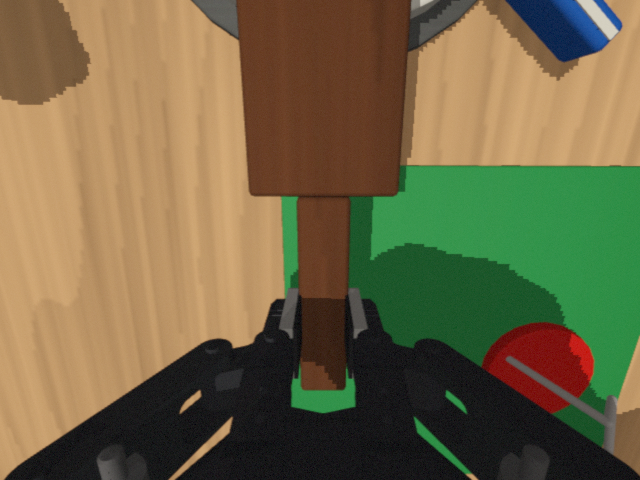

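View pics/d10z.png

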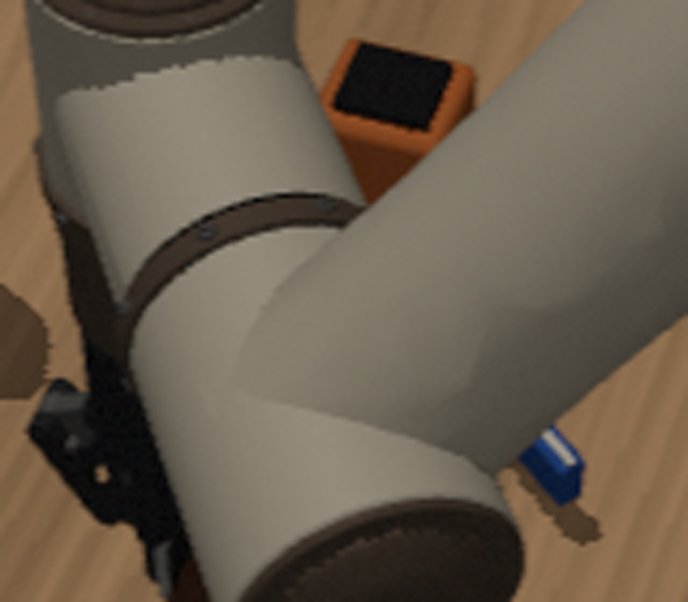

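View pics/s10z.png

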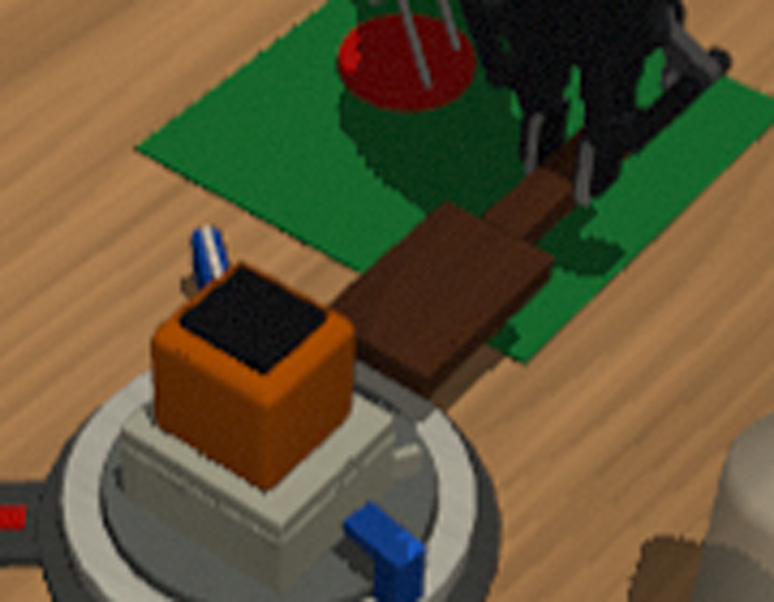

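```bash
python3 -c "
from h import *
np.set_printoptions(precision=1,suppress=True)
for z in (64,66,68,70):
  P=np.array([ray('w10',*p,z)[:2] for p in [(249.5,190),(400,190),(242,60),(407.5,60),(238.5,0),(411,0)]]);print(z,np.hypot(*(P[0]-P[1])),np.hypot(*(P[2]-P[3])),np.hypot(*(P[4]-P[5])))
P=np.array([ray('w10',*p,68)[:2] for p in [(249.5,193),(400,193),(242,60),(407.5,60),(238.5,0),(411,0)]])
m=(P[0::2]+P[1::2])/2;print(m,np.degrees(np.arctan2(*(m[2]-m[0])[::-1])))
H=np.array([ray('w10',*p,68)[:2] for p in [(299,200),(349,200),(300,280),(348.5,280)]]);m=(H[0::2]+H[1::2])/2;print(m,np.degrees(np.arctan2(*(m[0]-m[1])[::-1])))
"
```

```text
64 60.829417616551495 59.741541895688215 59.34066637417125
66 59.92427369838956 58.852585607312044 58.457675127948335
68 59.01912978022786 57.96362931893598 57.57468388172543
70 58.113985862066045 57.0746730305598 56.691692635502626
[[569.5 192.7]
 [571.1 145.9]
 [571.7 128. ]] -88.01124597206655
[[569.6 195.5]
 [568.4 230. ]] -87.87343064263712
```

>>> step_arm([
  {"ax": 0,"ay": 0,"az": 0,"tx": 9,"ty": 2.5,"tz": 0,"gripper": 0.15},
  {"ax": 0,"ay": 0,"az": 0,"tx": 9,"ty": 2.5,"tz": 0,"gripper": 0.15},
  {"ax": 0,"ay": 0,"az": 0,"tx": 0,"ty": 0,"tz": -5,"gripper": 0.15},
  {"ax": 0,"ay": 0,"az": 0,"tx": 0,"ty": 0,"tz": -8,"gripper": 0.15},
  {"ax": 0,"ay": 0,"az": 0,"tx": 0,"ty": 0,"tz": -8,"gripper": 0.15},
  {"ax": 0,"ay": 0,"az": 0,"tx": 0,"ty": 0,"tz": -8,"gripper": 0.15},
  {"ax": 0,"ay": 0,"az": 0,"tx": 0,"ty": 0,"tz": -6,"gripper": 0.15},
  {"ax": 0,"ay": 0,"az": 0,"tx": 0,"ty": 0,"tz": -5,"gripper": 0.15},
  {"ax": 0,"ay": 0,"az": 0,"tx": 0,"ty": 0,"tz": 0,"gripper": 0.15},
  {"ax": 0,"ay": 0,"az": 0,"tx": 0,"ty": 0,"tz": 0,"gripper": 0.15},
])

```text
clock: 21.0
eef_pos: [565.1, 208.7, 15.8]
eef_rot: [-1.233, 1.193, 1.233]
wrist_force: [-0.3, 0.6, -0.6]
width: 19.5
```

```bash
python3 -c "
from h import *
goto(566.4,154,12,-178.1);shot('wrist','w11');shot('scene','s11')
a=cv2.imread('pics/s11.png');cv2.imwrite('pics/s11z.png',cv2.resize(a[150:290,240:400],None,fx=4.8,fy=4.2,interpolation=cv2.INTER_CUBIC))"
```

```text
t 21.0 pos [565.1 208.7  15.8] yaw -178.12 down [ 0.  0. -1.] F [-0.3  0.6 -0.6] w 19.5 q6 -0.59
need tx ty tz [  3.7   0.5 -54.8] turn ax -0.02
```

View pics/w11.png

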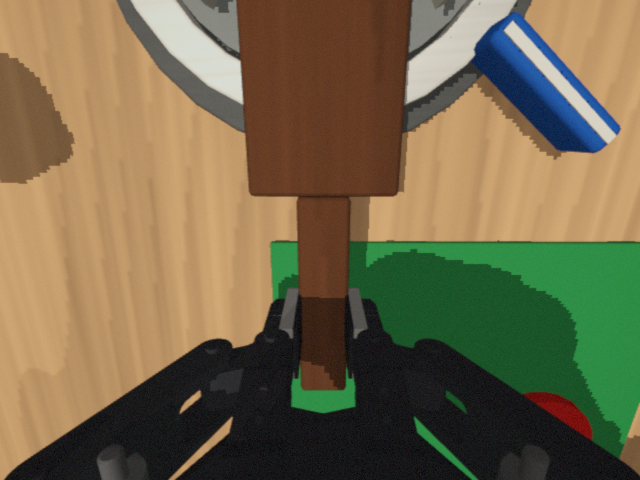

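View pics/s11z.png

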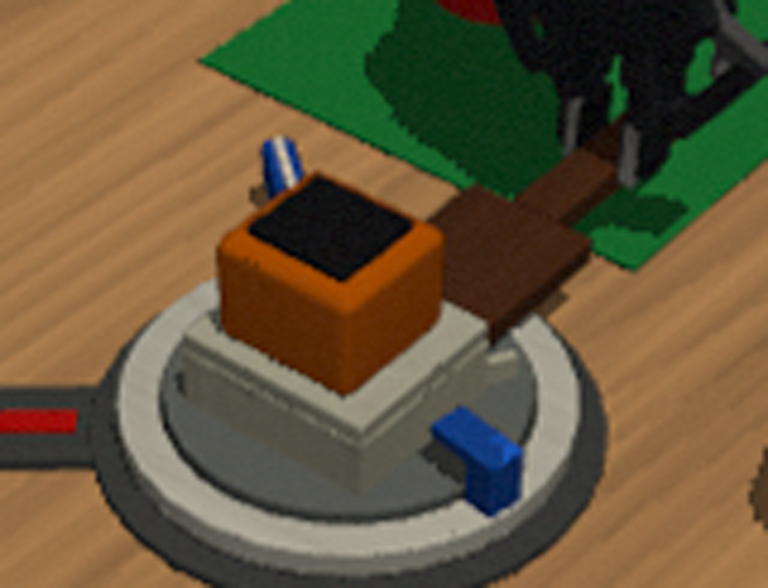

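>>> step_arm([
  {"ax": 0,"ay": 0,"az": 0,"tx": 0,"ty": 0,"tz": -5,"gripper": 0.15},
  {"ax": 0,"ay": 0,"az": 0,"tx": 0,"ty": 0,"tz": -5,"gripper": 0.15},
  {"ax": 0,"ay": 0,"az": 0,"tx": 0,"ty": 0,"tz": -5,"gripper": 0.15},
  {"ax": 0,"ay": 0,"az": 0,"tx": 0,"ty": 0,"tz": -5,"gripper": 0.15},
  {"ax": 0,"ay": 0,"az": 0,"tx": 0,"ty": 0,"tz": -5,"gripper": 0.15},
  {"ax": 0,"ay": 0,"az": 0,"tx": 0,"ty": 0,"tz": -5,"gripper": 0.15},
  {"ax": 0,"ay": 0,"az": 0,"tx": 1,"ty": 0,"tz": 0,"gripper": 0.15},
  {"ax": 0,"ay": 0,"az": 0,"tx": 1,"ty": 0,"tz": 0,"gripper": 0.15},
  {"ax": 0,"ay": 0,"az": 0,"tx": 0,"ty": 0,"tz": 0,"gripper": 0.15},
  {"ax": 0,"ay": 0,"az": 0,"tx": 0,"ty": 0,"tz": 0,"gripper": 0.15},
])

```text
clock: 22.35
eef_pos: [566.0, 178.7, 13.7]
eef_rot: [-1.233, 1.193, 1.233]
wrist_force: [-0.3, 0.4, -0.5]
width: 18.9
```

```bash
python3 -c "
from h import *
goto(566.4,154,12,-178.1);shot('wrist','w12')"
```

```text
t 22.35 pos [566.  178.7  13.7] yaw -178.12 down [ 0. -0. -1.] F [-0.3  0.4 -0.5] w 18.9 q6 -0.55
need tx ty tz [  1.7   0.4 -24.7] turn ax -0.02
```

View pics/w12.png

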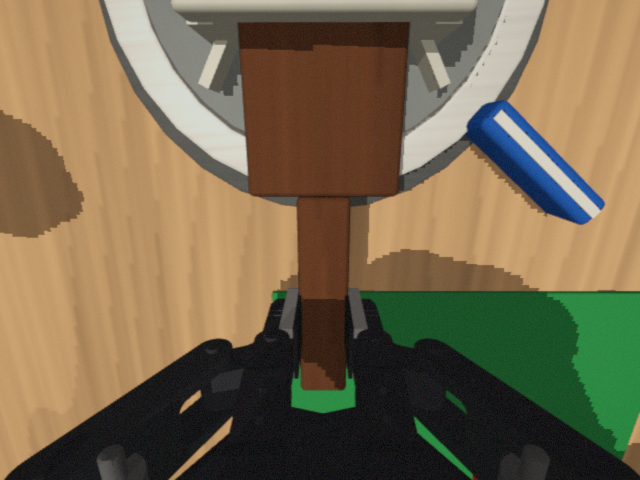

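>>> step_arm([
  {"ax": 0,"ay": 0,"az": 0,"tx": 0.7,"ty": 0,"tz": 0,"gripper": 0.15},
  {"ax": 0,"ay": 0,"az": 0,"tx": 0.7,"ty": 0,"tz": 0,"gripper": 0.15},
  {"ax": 0,"ay": 0,"az": 0,"tx": 0,"ty": 0,"tz": -4,"gripper": 0.15},
  {"ax": 0,"ay": 0,"az": 0,"tx": 0,"ty": 0,"tz": -4,"gripper": 0.15},
  {"ax": 0,"ay": 0,"az": 0,"tx": 0,"ty": 0,"tz": -4,"gripper": 0.15},
  {"ax": 0,"ay": 0,"az": 0,"tx": 0,"ty": 0,"tz": -4,"gripper": 0.15},
  {"ax": 0,"ay": 0,"az": 0,"tx": 0,"ty": 0,"tz": -3,"gripper": 0.15},
  {"ax": 0,"ay": 0,"az": 0,"tx": 0,"ty": 0,"tz": -2,"gripper": 0.15},
  {"ax": 0,"ay": 0,"az": 0,"tx": 0,"ty": 0,"tz": 0,"gripper": 0.15},
  {"ax": 0,"ay": 0,"az": 0,"tx": 0,"ty": 0,"tz": 0,"gripper": 0.15},
])

```text
clock: 23.65
eef_pos: [566.7, 157.6, 12.3]
eef_rot: [-1.233, 1.194, 1.233]
wrist_force: [-0.4, 0.5, -1.1]
width: 19.5
```

```bash
python3 -c "
from h import *
goto(566.4,154,12,-178.1)"
```

```text
t 23.65 pos [566.7 157.6  12.3] yaw -178.12 down [-0. -0. -1.] F [-0.4  0.5 -1.1] w 19.5 q6 -0.51
need tx ty tz [ 0.3  0.4 -3.6] turn ax -0.02
```

>>> step_arm([
  {"ax": 0,"ay": 0,"az": 0,"tx": 0.5,"ty": 0,"tz": -1,"gripper": 0.15},
  {"ax": 0,"ay": 0,"az": 0,"tx": 0.5,"ty": 0,"tz": -1,"gripper": 0.15},
  {"ax": 0,"ay": 0,"az": 0,"tx": 0,"ty": 0,"tz": -1,"gripper": 0.15},
  {"ax": 0,"ay": 0,"az": 0,"tx": 0,"ty": 0,"tz": -0.5,"gripper": 0.15},
  {"ax": 0,"ay": 0,"az": 0,"tx": 0,"ty": 0,"tz": -0.5,"gripper": 0.15},
  {"ax": 0,"ay": 0,"az": 0,"tx": 0,"ty": 0,"tz": -0.5,"gripper": 0.15},
  {"ax": 0,"ay": 0,"az": 0,"tx": 0,"ty": 0,"tz": 0,"gripper": 0.15},
  {"ax": 0,"ay": 0,"az": 0,"tx": 0,"ty": 0,"tz": 0,"gripper": 0.15},
  {"ax": 0,"ay": 0,"az": 0,"tx": 0,"ty": 0,"tz": 0,"gripper": 0.15},
  {"ax": 0,"ay": 0,"az": 0,"tx": 0,"ty": 0,"tz": 0,"gripper": 0.15},
])

```text
clock: 24.9
eef_pos: [567.3, 153.4, 11.6]
eef_rot: [-1.234, 1.192, 1.233]
wrist_force: [1.8, 2.7, 4.9]
width: 19.4
```

```bash
python3 -c "
from h import *
goto(566.4,154,12,-178.1)"
```

```text
t 24.9 pos [567.3 153.4  11.6] yaw -178.11 down [ 0.001  0.    -1.   ] F [1.8 2.7 4.9] w 19.4 q6 -0.51
need tx ty tz [-0.4  0.9  0.6] turn ax -0.01
```

>>> step_arm([
  {"ax": 0,"ay": 0,"az": 0,"tx": -0.3,"ty": 0,"tz": -0.5,"gripper": 0.15},
  {"ax": 0,"ay": 0,"az": 0,"tx": 0,"ty": 0,"tz": -0.5,"gripper": 0.15},
  {"ax": 0,"ay": 0,"az": 0,"tx": 0,"ty": 0,"tz": -0.5,"gripper": 0.15},
  {"ax": 0,"ay": 0,"az": 0,"tx": 0,"ty": 0,"tz": -0.5,"gripper": 0.15},
  {"ax": 0,"ay": 0,"az": 0,"tx": 0,"ty": 0,"tz": 0,"gripper": 0.15},
  {"ax": 0,"ay": 0,"az": 0,"tx": 0,"ty": 0,"tz": 0,"gripper": 0.15},
  {"ax": 0,"ay": 0,"az": 0,"tx": 0,"ty": 0,"tz": 0,"gripper": 0.15},
  {"ax": 0,"ay": 0,"az": 0,"tx": 0,"ty": 0,"tz": 0,"gripper": 0.15},
  {"ax": 0,"ay": 0,"az": 0,"tx": 0,"ty": 0,"tz": 0,"gripper": 0.15},
  {"ax": 0,"ay": 0,"az": 0,"tx": 0,"ty": 0,"tz": 0,"gripper": 0.15},
])

```text
clock: 26.15
eef_pos: [567.2, 152.9, 11.7]
eef_rot: [-1.232, 1.191, 1.233]
wrist_force: [-0.1, 9.6, 4.1]
width: 19.1
```

```bash
python3 -c "
from h import *
goto(566.4,152,12,-178.1);shot('wrist','w13')"
```

```text
t 26.15 pos [567.2 152.9  11.7] yaw -178.12 down [ 0.001  0.002 -1.   ] F [-0.1  9.6  4.1] w 19.1 q6 -0.5
need tx ty tz [-0.3  0.8 -0.8] turn ax -0.02
```

View pics/w13.png

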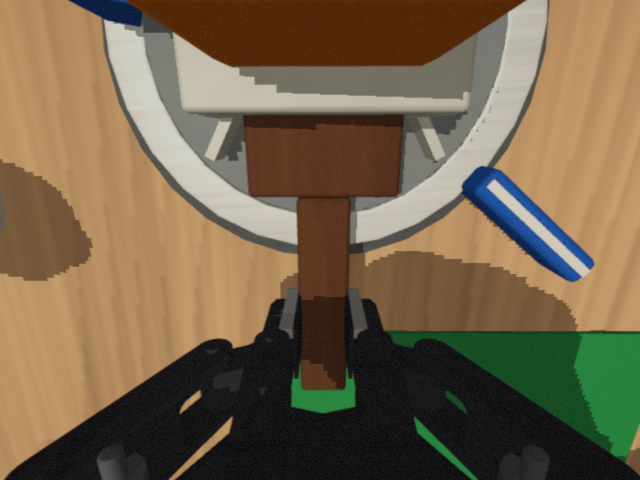

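Force on the stop rose from 2.7 to 9.6 N over the last 0.5 mm of travel, so the paddle is home. I'll release and rise.

>>> step_arm([
  {"ax": 0,"ay": 0,"az": 0,"tx": 0,"ty": 0,"tz": 0,"gripper": 0.6},
  {"ax": 0,"ay": 0,"az": 0,"tx": 0,"ty": 0,"tz": 0,"gripper": 0.6},
  {"ax": 0,"ay": 0,"az": 0,"tx": 0,"ty": 0,"tz": 0,"gripper": 0.6},
  {"ax": 0,"ay": 0,"az": 0,"tx": 0,"ty": 0,"tz": 0,"gripper": 0.6},
  {"ax": 0,"ay": 0,"az": 0,"tx": -10,"ty": 0,"tz": 0,"gripper": 0.6},
  {"ax": 0,"ay": 0,"az": 0,"tx": -25,"ty": 0,"tz": 0,"gripper": 0.6},
  {"ax": 0,"ay": 0,"az": 0,"tx": -25,"ty": 0,"tz": 0,"gripper": 0.6},
  {"ax": 0,"ay": 0,"az": 0,"tx": -20,"ty": 0,"tz": 0,"gripper": 0.6},
  {"ax": 0,"ay": 0,"az": 0,"tx": 0,"ty": 0,"tz": 0,"gripper": 0},
  {"ax": 0,"ay": 0,"az": 0,"tx": 0,"ty": 0,"tz": 0,"gripper": 0},
])

```text
clock: 27.45
eef_pos: [566.3, 150.9, 91.1]
eef_rot: [-1.233, 1.195, 1.234]
wrist_force: [-0.1, -0.7, 0.0]
width: 15.8
```

```bash
python3 -c "
from h import *
np.set_printoptions(precision=1,suppress=True)
goto(497,140,2,-178.1);shot('wrist','w14')"
```

```text
t 27.45 pos [566.3 150.9  91.1] yaw -178.15 down [-0. -0. -1.] F [-0.1 -0.7  0. ] w 15.8 q6 -0.5
need tx ty tz [89.2 69.5 -8.6] turn ax -0.05
```

View pics/w14.png

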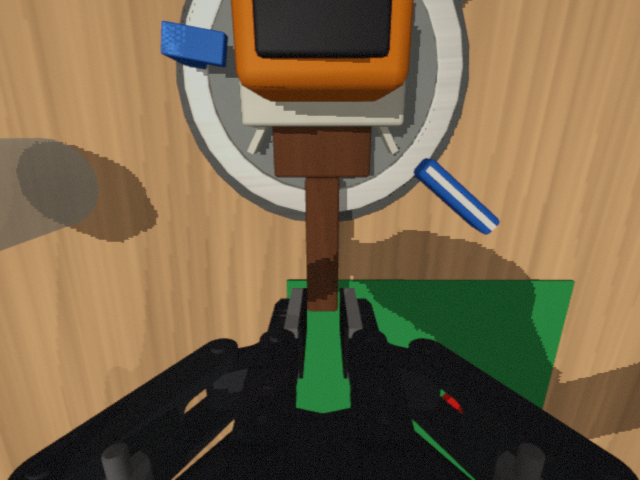

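```bash
python3 -c "
from h import *
np.set_printoptions(precision=1,suppress=True)
S=[ray('w14',*p,46)[:2] for p in [(275,176),(370,176)]];E=[ray('w14',*p,46)[:2] for p in [(309,309),(338,309)]]
s=(S[0]+S[1])/2;e=(E[0]+E[1])/2;print('shoulder',s,'tail',e,np.hypot(*(s-e)),np.degrees(np.arctan2(*(s-e)[::-1])))
print('roof',[ray('w14',*p,74) for p in [(242,123),(404,123)]])
L=[ray('w14',*p,42)[:2] for p in [(427,165),(492,226)]];print('lever',L,np.degrees(np.arctan2(*(L[1]-L[0])[::-1])),np.degrees(np.arctan2(*(L[1]-np.array([570,37.7]))[::-1])))
a=cv2.imread('pics/w14.png');cv2.imwrite('pics/w14z.png',cv2.resize(a[60:320,200:440],None,fx=3,fy=2.3*1,interpolation=cv2.INTER_CUBIC))
M=Rn.from_rotvec(read_state()['eef_rot']).as_matrix()
p0=read_state()['eef_pos'].copy()
prev=None
for ph in list(range(126,212,8))+[209]:
  q=np.array([570+125*np.cos(np.radians(ph)),37.7+125*np.sin(np.radians(ph)),2]);d=M.T@(q-(p0 if prev is None else prev));print(ph,q,d);prev=q
"
```

```text
shoulder [567.8  97. ] tail [564.2 190.1] 93.14816784843744 -87.74577274392495
roof [array([610.2,  68. ,  74. ]), array([526.8,  65.4,  74. ])]
lever [array([502.4,  88.6]), array([454.1, 126.8])] 141.6511665147085 142.44925720886374
126 [496.5 138.8   2. ] [88.8 69.8 -9.6]
134 [483.2 127.6   2. ] [  0.   13.7 -10.8]
142 [471.5 114.7   2. ] [  0.   12.1 -12.6]
150 [461.7 100.2   2. ] [  0.   10.2 -14.1]
158 [454.1  84.5   2. ] [  0.    8.1 -15.4]
166 [448.7  67.9   2. ] [  0.    5.9 -16.4]
174 [445.7  50.8   2. ] [  0.    3.6 -17.1]
182 [445.1  33.3   2. ] [  0.    1.2 -17.4]
190 [446.9  16.    2. ] [  0.   -1.3 -17.4]
198 [451.1  -0.9   2. ] [  0.   -3.7 -17. ]
206 [457.7 -17.1   2. ] [ -0.   -6.  -16.4]
209 [460.7 -22.9   2. ] [-0.  -2.8 -5.9]
```

View pics/w14z.png

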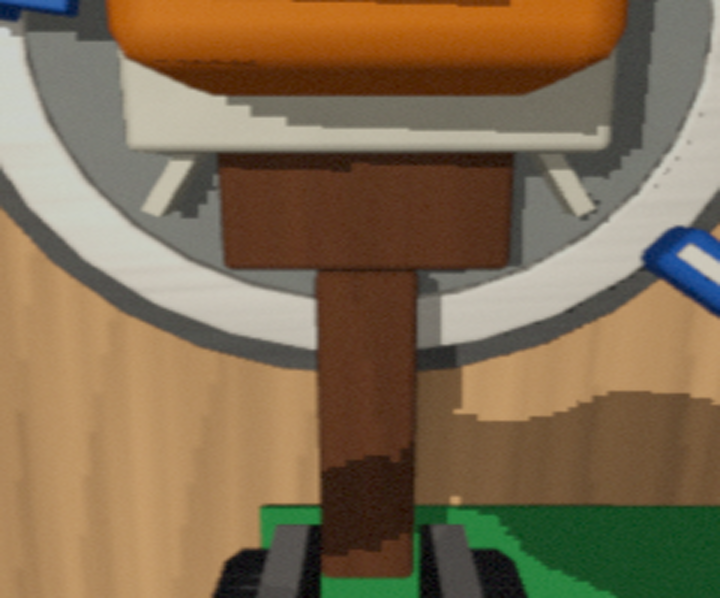

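>>> step_arm([
  {"ax": 0,"ay": 0,"az": 0,"tx": 0,"ty": 20,"tz": -3,"gripper": 0},
  {"ax": 0,"ay": 0,"az": 0,"tx": 0,"ty": 25,"tz": -4,"gripper": 0},
  {"ax": 0,"ay": 0,"az": 0,"tx": 0,"ty": 25,"tz": -3,"gripper": 0},
  {"ax": 0,"ay": 0,"az": 0,"tx": 20,"ty": 0,"tz": 0,"gripper": 0},
  {"ax": 0,"ay": 0,"az": 0,"tx": 25,"ty": 0,"tz": 0,"gripper": 0},
  {"ax": 0,"ay": 0,"az": 0,"tx": 25,"ty": 0,"tz": 0,"gripper": 0},
  {"ax": 0,"ay": 0,"az": 0,"tx": 15,"ty": 0,"tz": 0,"gripper": 0},
  {"ax": 0,"ay": 0,"az": 0,"tx": 8,"ty": 0,"tz": 0,"gripper": 0},
  {"ax": 0,"ay": 0,"az": 0,"tx": 0,"ty": 0,"tz": 0,"gripper": 0},
  {"ax": 0,"ay": 0,"az": 0,"tx": 0,"ty": 0,"tz": 0,"gripper": 0},
])

```text
clock: 28.75
eef_pos: [497.8, 139.1, -0.7]
eef_rot: [-1.234, 1.192, 1.233]
wrist_force: [0.1, 0.2, 0.6]
width: -0.2
```

>>> step_arm([
  {"ax": 0,"ay": 0,"az": 0,"tx": 0,"ty": 7,"tz": -5,"gripper": 0},
  {"ax": 0,"ay": 0,"az": 0,"tx": 0,"ty": 7,"tz": -6,"gripper": 0},
  {"ax": 0,"ay": 0,"az": 0,"tx": 0,"ty": 6,"tz": -6,"gripper": 0},
  {"ax": 0,"ay": 0,"az": 0,"tx": 0,"ty": 6,"tz": -6,"gripper": 0},
  {"ax": 0,"ay": 0,"az": 0,"tx": 0,"ty": 5,"tz": -7,"gripper": 0},
  {"ax": 0,"ay": 0,"az": 0,"tx": 0,"ty": 5,"tz": -7,"gripper": 0},
  {"ax": 0,"ay": 0,"az": 0,"tx": 0,"ty": 4,"tz": -8,"gripper": 0},
  {"ax": 0,"ay": 0,"az": 0,"tx": 0,"ty": 4,"tz": -8,"gripper": 0},
  {"ax": 0,"ay": 0,"az": 0,"tx": 0,"ty": 0,"tz": 0,"gripper": 0},
  {"ax": 0,"ay": 0,"az": 0,"tx": 0,"ty": 0,"tz": 0,"gripper": 0},
])

```text
clock: 30.0
eef_pos: [454.4, 84.0, -1.6]
eef_rot: [-1.233, 1.195, 1.234]
wrist_force: [0.9, 0.2, -0.0]
width: 0.1
```

```bash
python3 -c "
from h import *
goto(454,84,-2,-178.1);shot('wrist','w15');shot('side','d15')"
```

```text
t 30.0 pos [454.4  84.   -1.6] yaw -178.15 down [-0.001 -0.001 -1.   ] F [ 0.9  0.2 -0. ] w 0.1 q6 -0.5
need tx ty tz [0.4 0.4 0.1] turn ax -0.05
```

View pics/w15.png

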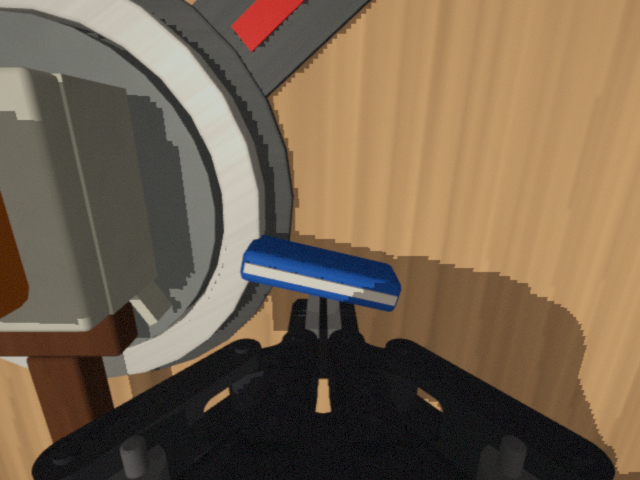

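View pics/d15.png

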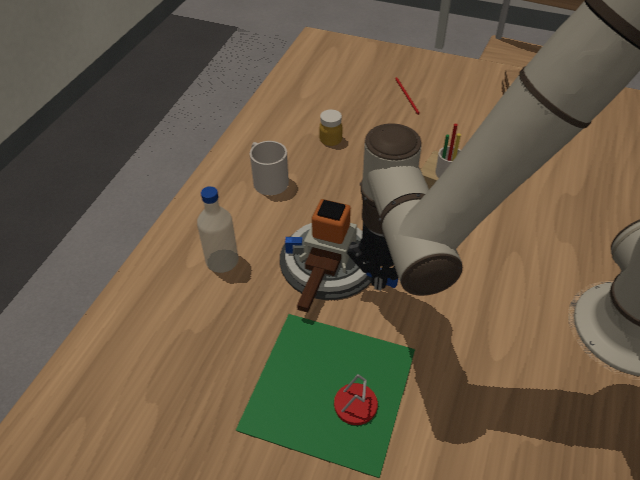

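>>> step_arm([
  {"ax": 0,"ay": 0,"az": 0,"tx": 0,"ty": 3,"tz": -8,"gripper": 0},
  {"ax": 0,"ay": 0,"az": 0,"tx": 0,"ty": 3,"tz": -8,"gripper": 0},
  {"ax": 0,"ay": 0,"az": 0,"tx": 0,"ty": 2,"tz": -8.5,"gripper": 0},
  {"ax": 0,"ay": 0,"az": 0,"tx": 0,"ty": 2,"tz": -8.5,"gripper": 0},
  {"ax": 0,"ay": 0,"az": 0,"tx": 0,"ty": 0.5,"tz": -8.7,"gripper": 0},
  {"ax": 0,"ay": 0,"az": 0,"tx": 0,"ty": 0.5,"tz": -8.7,"gripper": 0},
  {"ax": 0,"ay": 0,"az": 0,"tx": 0,"ty": -0.5,"tz": -8.7,"gripper": 0},
  {"ax": 0,"ay": 0,"az": 0,"tx": 0,"ty": -0.5,"tz": -8.7,"gripper": 0},
  {"ax": 0,"ay": 0,"az": 0,"tx": 0,"ty": -2,"tz": -8.5,"gripper": 0},
  {"ax": 0,"ay": 0,"az": 0,"tx": 0,"ty": -2,"tz": -8.5,"gripper": 0},
])

```text
clock: 31.35
eef_pos: [451.8, -1.2, -1.5]
eef_rot: [-1.233, 1.194, 1.233]
wrist_force: [0.2, 1.7, 0.3]
width: 0.2
```

```bash
python3 -c "
from h import *
goto(451.1,-.9,-2,-178.1);shot('wrist','w16')"
```

```text
t 31.35 pos [451.8  -1.2  -1.5] yaw -178.13 down [-0. -0. -1.] F [0.2 1.7 0.3] w 0.2 q6 -0.33
need tx ty tz [0.5 0.7 0.3] turn ax -0.03
```

View pics/w16.png

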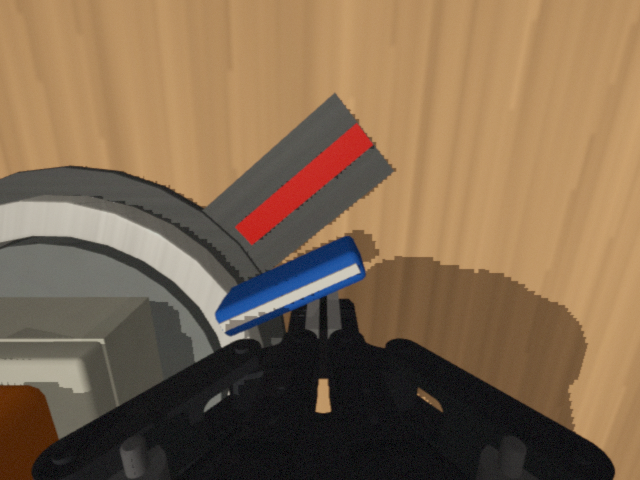

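```bash
python3 -c "
from h import *
A=np.array([570,37.7])
for nm,P,z in (('lever',[(225,328),(361,268)],42),('stripe',[(246,237),(367,134)],6)):
  L=[ray('w16',*p,z)[:2] for p in P];print(nm,L,np.degrees(np.arctan2(*(L[1]-L[0])[::-1]))%360,np.degrees(np.arctan2(*(L[1]-A)[::-1]))%360)
"
```

```text
lever [array([492.25403827,  -1.6378848 ]), array([437.3468671 , -30.45203916])] 207.6895651155138 207.1923422127281
stripe [array([490.31475949, -30.31495477]), array([434.10573485, -80.62347105])] 221.82935734136376 221.04616960620007
```

>>> step_arm([
  {"ax": 0,"ay": 0,"az": 0,"tx": 0,"ty": -2.7,"tz": -8.3,"gripper": 0},
  {"ax": 0,"ay": 0,"az": 0,"tx": 0,"ty": -3.2,"tz": -8,"gripper": 0},
  {"ax": 0,"ay": 0,"az": 0,"tx": 0,"ty": -2,"tz": -4,"gripper": 0},
  {"ax": 0,"ay": 0,"az": 0,"tx": 0,"ty": -1,"tz": -2,"gripper": 0},
  {"ax": 0,"ay": 0,"az": 0,"tx": 0,"ty": -0.5,"tz": -1,"gripper": 0},
  {"ax": 0,"ay": 0,"az": 0,"tx": 0,"ty": -0.5,"tz": -1,"gripper": 0},
  {"ax": 0,"ay": 0,"az": 0,"tx": 0,"ty": 0,"tz": 0,"gripper": 0},
  {"ax": 0,"ay": 0,"az": 0,"tx": 0,"ty": 0,"tz": 0,"gripper": 0},
  {"ax": 0,"ay": 0,"az": 0,"tx": 0,"ty": 0,"tz": 0,"gripper": 0},
  {"ax": 0,"ay": 0,"az": 0,"tx": 0,"ty": 0,"tz": 0,"gripper": 0},
])

```text
clock: 32.65
eef_pos: [462.3, -24.6, -1.4]
eef_rot: [-1.233, 1.194, 1.233]
wrist_force: [0.0, 0.2, -1.1]
width: -0.3
```

```bash
python3 -c "
from h import *
goto(461,-23,-2,-178.1);shot('wrist','w17')"
```

```text
t 32.65 pos [462.3 -24.6  -1.4] yaw -178.13 down [-0. -0. -1.] F [ 0.   0.2 -1.1] w -0.3 q6 -0.27
need tx ty tz [0.6 1.3 1.6] turn ax -0.03
```

View pics/w17.png

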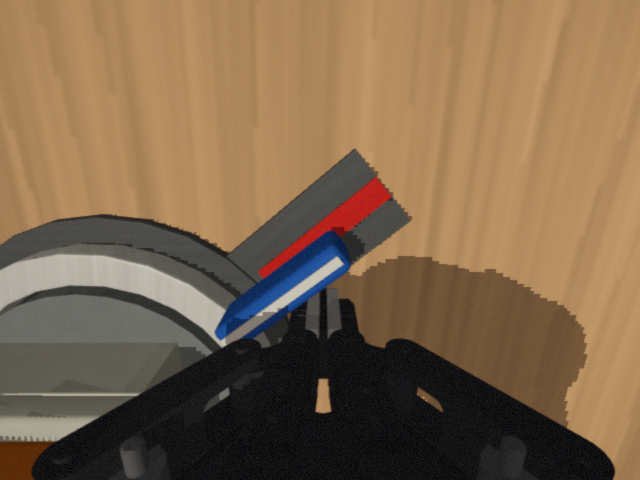

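>>> step_arm([
  {"ax": 0,"ay": 0,"az": 0,"tx": 0,"ty": -0.6,"tz": -0.8,"gripper": 0},
  {"ax": 0,"ay": 0,"az": 0,"tx": 0,"ty": -0.6,"tz": -0.8,"gripper": 0},
  {"ax": 0,"ay": 0,"az": 0,"tx": 0,"ty": -0.6,"tz": -0.8,"gripper": 0},
  {"ax": 0,"ay": 0,"az": 0,"tx": 0,"ty": -0.6,"tz": -0.8,"gripper": 0},
  {"ax": 0,"ay": 0,"az": 0,"tx": 0,"ty": -0.6,"tz": -0.8,"gripper": 0},
  {"ax": 0,"ay": 0,"az": 0,"tx": 0,"ty": -0.6,"tz": -0.8,"gripper": 0},
  {"ax": 0,"ay": 0,"az": 0,"tx": 0,"ty": 0,"tz": 0,"gripper": 0},
  {"ax": 0,"ay": 0,"az": 0,"tx": 0,"ty": 0,"tz": 0,"gripper": 0},
  {"ax": 0,"ay": 0,"az": 0,"tx": 0,"ty": 0,"tz": 0,"gripper": 0},
  {"ax": 0,"ay": 0,"az": 0,"tx": 0,"ty": 0,"tz": 0,"gripper": 0},
])

```text
clock: 33.95
eef_pos: [464.6, -27.8, -1.5]
eef_rot: [-1.231, 1.195, 1.236]
wrist_force: [-7.1, 11.9, 4.3]
width: 0.4
```

```bash
python3 -c "
from h import *
goto(461,-23,-2,-178.1);shot('wrist','w18')
A=np.array([570,37.7])
for n,P in (('w17',[(232,335),(341,262)]),):
  L=[ray(n,*p,42)[:2] for p in P];print(n,L,np.degrees(np.arctan2(*(L[1]-L[0])[::-1]))%360,np.degrees(np.arctan2(*(L[1]-A)[::-1]))%360)
"
```

```text
t 33.95 pos [464.6 -27.8  -1.5] yaw -178.13 down [-0.003  0.001 -1.   ] F [-7.1 11.9  4.3] w 0.4 q6 -0.25
need tx ty tz [0.5 3.5 4.9] turn ax -0.03
w17 [array([500.02166166, -21.70763862]), array([455.81173982, -56.09841024])] 217.8792444817221 219.4009335461122
```

View pics/w18.png

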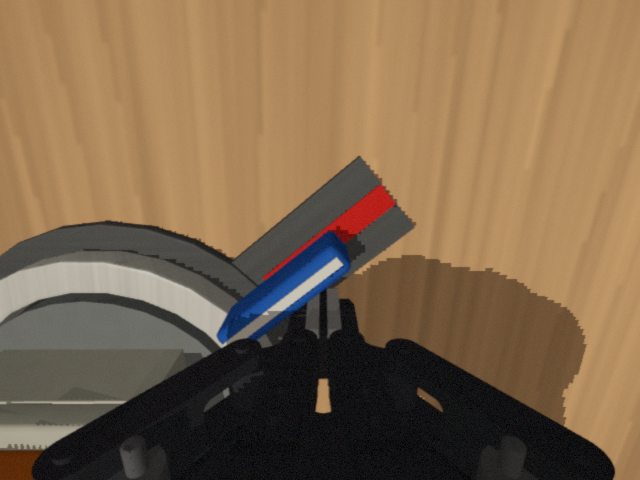

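>>> step_arm([
  {"ax": 0,"ay": 0,"az": 0,"tx": 0,"ty": 3,"tz": 5,"gripper": 0},
  {"ax": 0,"ay": 0,"az": 0,"tx": 0,"ty": 9,"tz": 12,"gripper": 0},
  {"ax": 0,"ay": 0,"az": 0,"tx": -10,"ty": 6,"tz": 8,"gripper": 0},
  {"ax": 0,"ay": 0,"az": 0,"tx": -30,"ty": 0,"tz": 0,"gripper": 0},
  {"ax": 0,"ay": 0,"az": 0,"tx": -40,"ty": 0,"tz": 0,"gripper": 0},
  {"ax": 0,"ay": 0,"az": 0,"tx": -50,"ty": 0,"tz": 20,"gripper": 0},
  {"ax": 0,"ay": 0,"az": 0,"tx": -50,"ty": -10,"tz": 35,"gripper": 0},
  {"ax": 0,"ay": 0,"az": 0,"tx": -20,"ty": -20,"tz": 35,"gripper": 0},
  {"ax": 0,"ay": 0,"az": 0,"tx": 0,"ty": -20,"tz": 20,"gripper": 0},
  {"ax": 0,"ay": 0,"az": 0,"tx": 0,"ty": 0,"tz": 0,"gripper": 0},
])

```text
clock: 35.25
eef_pos: [494.2, 108.2, 199.1]
eef_rot: [-1.235, 1.192, 1.234]
wrist_force: [0.4, -1.2, -0.7]
width: -0.3
```

```bash
python3 -c "
from h import *
goto(461,-23,-2,-178.1);shot('wrist','w19');shot('scene','s19');shot('side','d19')"
```

```text
t 35.25 pos [494.2 108.2 199.1] yaw -178.03 down [ 0.001  0.    -1.   ] F [ 0.4 -1.2 -0.7] w -0.3 q6 -0.5
need tx ty tz [ 201.    37.9 -130.1] turn ax 0.07
```

View pics/w19.png

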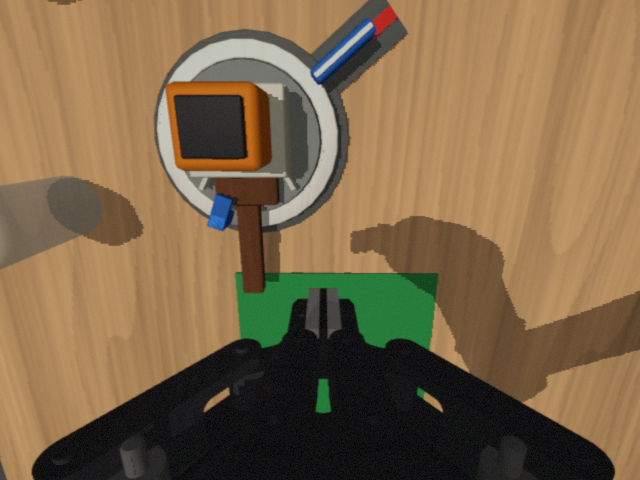

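View pics/s19.png

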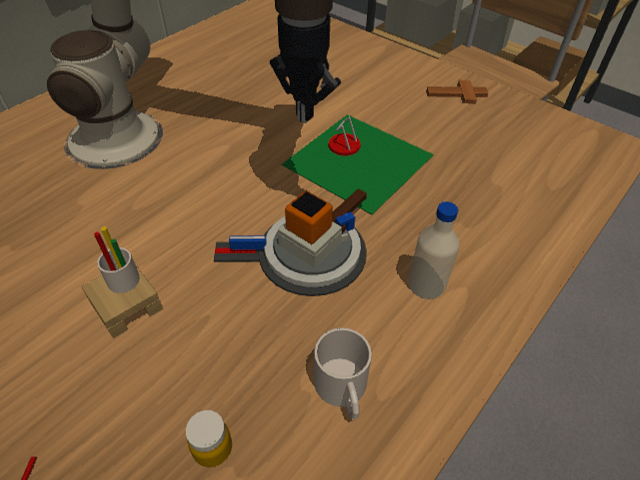

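View pics/d19.png

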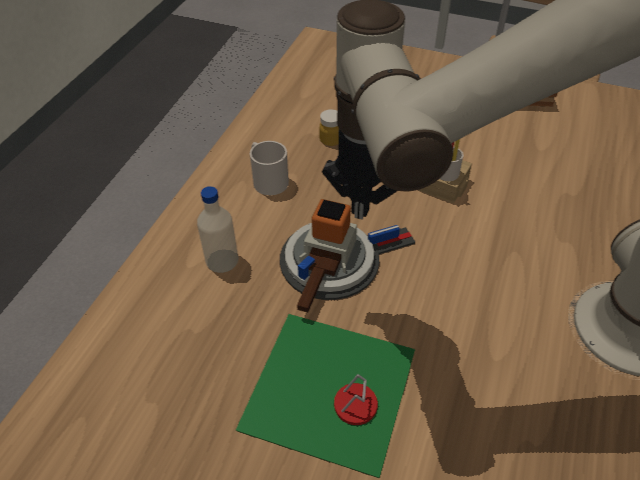

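```bash
python3 -c "
from h import *
a=cv2.imread('pics/w19.png');cv2.imwrite('pics/w19z.png',cv2.resize(a[0:300,140:420],None,fx=2.8,fy=2,interpolation=cv2.INTER_CUBIC))
np.set_printoptions(precision=1,suppress=True)
A=np.array([570,37.7])
for nm,P,z in (('lever',[(317,77),(374,26)],42),('stripe',[(376,30),(391,13)],6)):
  L=[ray('w19',*p,z)[:2] for p in P];print(nm,L,np.degrees(np.arctan2(*(L[1]-L[0])[::-1]))%360,np.degrees(np.arctan2(*(L[1]-A)[::-1]))%360)
s=(ray('w19',216,204,46)+ray('w19',279,204,46))/2;e=(ray('w19',243,292,46)+ray('w19',265,291,46))/2;print('shoulder',s,'tail',e,np.degrees(np.arctan2(*(s-e)[1::-1])))
"
```

```text
lever [array([503.4, -17.7]), array([456.7, -58.1])] 220.88815418622715 220.2260846641806
stripe [array([450.1, -64.7]), array([437.4, -78.9])] 228.06154324414712 221.3187296908504
shoulder [567.4  96.7  46. ] tail [563.9 190.3  46. ] -87.82568241991189
```

View pics/w19z.png

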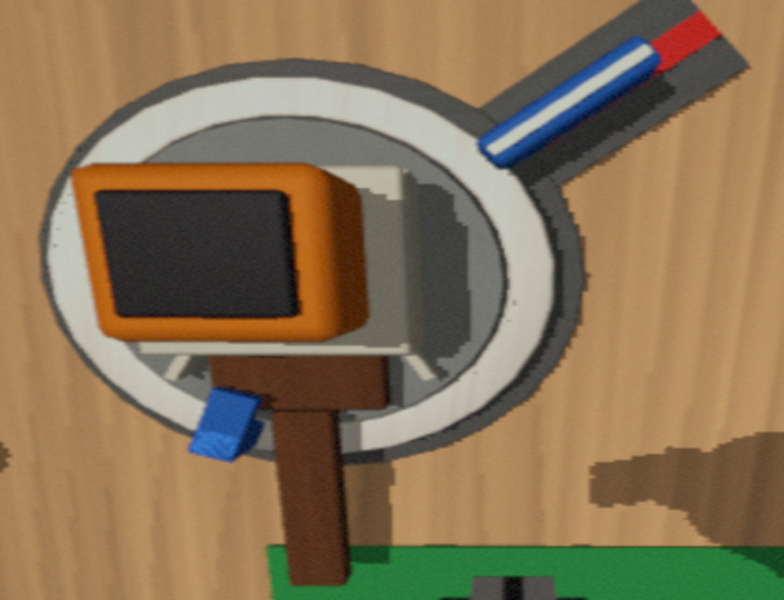

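The lever's white line lies over the red stripe, at about 220.5° against 221°. The lug sits over the head behind the shoulder, the paddle is home, and the bystanders haven't moved. Handing in.

```bash
python3 -c "
from h import *
print(hand_in())"
```

```text
the job is handed in; nothing more can be done
None
```

The job is done and handed in at about 35 s of the 69 s allowed. I got no verdict back.

**What I did**
- I pulled the paddle about 86 mm straight out of the caddy by its head, carried it over the engraver, laid it flat on the green mat and let go.
- I took it again by the handle and slid it under the portal until it met the back stop. The push force rose from 2.7 to 9.6 N over the last 0.5 mm.
- I released the paddle and pushed the lever round with shut fingers until it stopped, at about 14 N, then backed away.

**Last checks**
- **Paddle:** its shoulder measured about 1 mm from the estimated home point, within calibration error. It lies straight and centred in the portal.
- **Lever:** its white line lies over the red stripe, at about 220.5° against 221°. The lug sits over the head beside the handle.
- **Bystanders:** the pen stand, mug, bottle and paint pot stand where they were, judged by eye in the pictures.
- **Robot:** the gripper is clear of everything, and the wrist force reads about 1.5 N or less.

**What failed or disagreed**
- My first close on the head passed over it without touching. The fingertips stand about 22 mm behind the stated TCP, so I corrected the height and gripped again.
- The gripper's width reads about 2.5 mm narrow: 57.6 mm for the 60 mm head and 19 mm for the 22 mm handle.
- One direct measurement of the red stripe in the last picture gave 228°. It came from a very short visible piece, so I relied on the longer measurements instead.

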